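# Chuck the scribing bit and draw the circle scriber out to its mark

### The arm

A 6-joint arm with a two-finger parallel gripper is mounted at the origin on the work surface. World frame = base frame: x ahead of the robot, y to its left, z up, the work surface at z = 0. Lengths are in m, angles in degrees, forces in N, time in s.
With the tool pointing down it reaches from about 0.275 to 0.75 m from the base axis. Payload 10.2 kg.
Tool frame: the origin (TCP) lies on the centre line of the jaws, within the pads' length; the fingertips stand 8 mm ahead of it and the grasp point (between the pads) lies 11 mm behind it; z points along the fingers, y is the direction in which the jaws open and shut (so a half turn about z gives the same grasp; the last joint's range is limited). The gripper opens to 88 mm and grips with 3 to 60 N. Pads are 18 mm wide; open, the fingers measure 123 mm over their backs; the gripper's body (75 mm by 187 mm) begins 45 mm behind the grasp point.
Start: joints at [-87.456, 17.928, 85.812, -0, 76.261, -12.8], TCP at [0.139, -0.506, 0.212] pointing down, gripper open.
Joint ranges: [-168.41, 168.41], [-55.51, 124.54], [10.69, 146.95], [-70.63, 250.63], [1, 178], [-165.06, 165.06]. Speed limits (degrees/s): [136.94, 136.94, 172.46, 180, 180, 180].

### API

Orientations are given as a 3x3 rotation matrix whose columns are the frame's x, y, z axes.
In Python, from cell import observe, grab_frame, camera_params, close_job, search_frame gives the robot as it stands.
- The arm moves only by the tool arm_command, never from a script. Its argument "steps" is a list of rows, each an object of numbers: "tx", "ty", "tz": the shift along the tool's x, y, z normalised to -1 to 1, where 1 is 40 cm; "rx", "ry", "rz": the turn, a rotation vector about the tool's x, y, z normalised to -1 to 1, where 1 is 0.5 rad; "gripper": the opening, from 0 (shut) to 1 (fully open). A call has exactly 10 rows; each row shifts and turns the pose as measured when the row begins, along the tool's axes as they then stand; what a row does not reach is not made up. A row lasts 1/8 s, in which the tool goes at most 62.5 mm and 10.7 degrees, less where a joint would pass 70% of its speed; a pose out of reach is approached as far as the arm can. A call with a number of a shift or a turn outside -1 to 1 is refused whole. A call with a gripper value outside its range is refused whole. The fingers move at their own pace and stop on an object; "newtons" is the grip in N (left out, the last holds). Time passes only in rows, so rows that do not move let the fingers close, or fill a call up. It gives the time, the measured TCP pose, the force and the opening at its end, in the units of the state.
- observe(): the state, without advancing time (a new reading comes with each control period).
- grab_frame(name): name is "scene" or "side" or "wrist"; returns the picture (480x640x3 uint8, blue, green, red); there is no depth.
- camera_params(name): a dict with "K" (3x3 intrinsics, pixels), "distortion" ([k1, k2, p1, p2, k3] as OpenCV has them; the pictures are not rectified), "pose" (4x4, takes a point from camera to world coordinates); the wrist camera has in their place "mount" (4x4, takes a point from camera to tool coordinates, whose origin is the TCP and whose axes are the flange's). Camera axes: x right, y up, looking along -z (the intrinsics and any distortion apply to the point x, -y, -z); pixel columns grow to the right and rows downward; lengths in m; the calibration is good to about 2 mm. A picture is of the moment at which its call begins: read the wrist's pose just before it. camera_params takes no time and is no camera call.
- close_job(): hands the job in, once; it reports no verdict.
Trained networks look in the newest picture that a camera, given by its name, has taken for a name from the list of things; names that differ only in an ending like _2 or _b are one class to them, and where a whole thing is asked for, a point or a joint stands for the part that bears it (a point fixed in the world has none). Each returns a list of dicts, best first, with "score" (0 to 1); they miss things now and then, are a little off and sometimes report something else, mostly with a low value. They report only what shows in the picture. A call takes as long as a camera call.
- search_frame(camera, name): "extent" ([left, top, right, bottom] in pixels, round what is visible of it).
The state is a dict: "time": time; "q": joint angles; "dq": joint speeds; "joint_efforts": joint torques, N m; "eef_pos": TCP position; "eef_rot": TCP orientation; "ft_force": force on the tool from outside, world axes, zero at the start; "wrist_torque": the same for the moment, N m; "finger_gap": finger opening in m.
Only numpy, scipy, OpenCV 4.12 (cv2) and the standard library are available. Lean on these libraries where they do the work, as an engineer would, in place of code of your own. Each camera call takes 0.05 s, during which the arm holds its last target.

### The job

Get the potter's circle scriber ready: turn the knurled steel chuck sleeve clockwise (seen from above) until its two bright metal jaws clamp the wooden scribing bit firmly, with the beam still parked. Then squeeze in the orange lock button on the side of the black grip block (pinch the block from above), draw the beam out until its red pointer lines up with the white line of the blue rider on the yellow scale, and finish while holding it there with the button still squeezed, because the beam springs back when let go. Leave the rider where it is and do not disturb the bowl, the stamp or the pot standing around.

Things in the scene. Friction and masses are not known exactly. Their poses are not given: they have to be found in the camera images.
- scriber: Fixed circle scriber on a plywood board (x -60 to 85, y -200 to 280 mm, 10 mm thick). Origin on the table under the parked grip block; z up. The beam draws out along local +y; the orange button and yellow scale are on its +x side. A grey tube (26 mm wide, y -183 to -33 mm, top 53 mm above the table) holds the beam. Place and turn vary.
- beam (a joint): Draw-out of the telescoping steel beam, m: 0 parked, at most 0.165, along the scriber's +y. A spring pulls it back (2.4 N parked, 3.7 N fully out), so it runs home when let go. While parked a latch blocks it (under 1 mm play) until the lock button is in by 3 mm or more.
- grip_centre (a point): Pinch point of the black grip block (30 mm in x, 34 in y, 31 to 89 mm above the table) that moves with the beam; 70 mm above the table. Fingers close along the scriber's x: one on the plain -x face (16.5 mm from this point), one on the button (21.5 mm from it out, 16.5 mm in): 38 mm over all, 33 squeezed. Nothing else is within 25 mm of these faces at this height.
- lock_button: Orange lock button on the +x face of the grip block: 22 mm wide, 28 mm high, centre 72 mm above the table, 8 mm proud. Origin at table level under the block's middle, axes as the scriber's; pressed, it moves along -x by up to 5 mm, so its x in the scriber's frame goes from 0 (out) to -0.005 m (in). Spring 2.8 N to start, 6.3 N fully in; a pinch of 15 to 30 N on the block squeezes it fully.
- sleeve (a joint): Turn of the chuck sleeve, rad: 0 open, grows clockwise seen from above, hard stop at 1.2. The jaws follow it, 3.5 mm inward per rad; they meet the bit at about 1.0 and clamp it firmly near the stop. Stiff (0.12 N m), stays where it is left. Starts between 0 and 0.3.
- sleeve_centre (a point): On the chuck's upright axis, 84 mm above the table, mid-height of the knurled steel sleeve (52 mm across, 66 to 100 mm above the table). Grip it from above; keep off the grip block, whose middle is 100 mm away along -y. Jaws rise to 112, the bit to 118 mm. Below: a collar 40 mm wide, and the beam with its top 48 mm above the table.
- jaw0: Bright aluminium jaw, 11 x 12 x 14 mm, on top of the chuck, 98 to 112 mm above the table; it slides inward to the chuck axis. Origin on the chuck axis at table level; the jaw lies along its own +x (the scriber's +x).
- jaw1: As jaw0, on the opposite side of the chuck axis.
- bit: Scribing bit: round wooden shank 10 mm across with a thin steel point below, 103 mm long, standing loose and upright in the chuck, 30 g. Origin at the lower point, 15 mm above the table; its z runs up the shank.
- pointer (a point): Tip of the red pointer that sticks out from the chuck towards the scale and moves with the beam, 34 mm above the table, straight above the scale's middle; it passes 6 mm above the rider. It is 100 mm along the scriber's +y from the grip centre.
- rider_line (a point): White line across the top of the blue rider (26 x 14 mm, top 28 mm above the table) on the yellow scale. The beam is at its mark when the pointer has the same y in the scriber's frame. Starts 60 to 135 mm along +y from the parked pointer. It can be shoved (3 N) but must not be.
- bowl: Bystander: blue ceramic bowl, 90 mm across, 45 mm high, on the scriber's -x side. Origin under its middle.
- stamp: Bystander: standing round wooden stamp, 28 mm across, 50 mm high, on the +x side. Origin under its middle.
- pot: Bystander: small white jar with a yellow cap, 60 mm across, 50 mm high, on the +x side. Origin under its middle.

How it is judged:
By the outcome, as a careful person would: the job done as asked, in the order asked, and still so for the second after the job is handed in, while the arm keeps its last pose, push and grip.
It also fails if it takes over 53 s, if anything falls off the work surface, if the arm or the gripper's body presses on something with over 40 N, if the wrist force passes 120 N, or if a joint passes its speed limit or range.

## Working session

There is one attempt and no reset: what is moved stays moved. The work goes in short steps, Python scripts to look and compute and a tool call to move; the robot and the scene stay as the last step left them, time stands still between calls to the robot, and variables do not carry over. Pictures are saved under pics/ and viewed, and the job is handed in when it is done.

Besides the shell and the picture viewer there is one more tool, called by a JSON object that holds its "op" and its "data", one argument or row to a line. arm_command: Moves the arm, as the interface text tells. Scaled input: -1 to 1 covers 40 cm each way for a shift and 0.5 rad each way for a turn. Its arguments: {"type":"object","properties":{"steps":{"type":"array"},"newtons":{"type":"number"}},"required":["steps"]}

```bash
ls; mkdir -p pics
python3 - <<'E'
from cell import *
import cv2,numpy as np
print(observe())
for c in ["scene","side","wrist"]:
    im=grab_frame(c); cv2.imwrite(f"pics/{c}0.png",im)
    p=camera_params(c); print(c,{k:np.round(np.array(v),4).tolist() for k,v in p.items()})
E
```

```text
pics
{'time': 0.0, 'q': array([-8.74563083e+01,  1.79579017e+01,  8.58528323e+01,  1.08635803e-03,
        7.62603705e+01, -1.27986008e+01]), 'dq': array([ 0.12711693, -0.07396932, -0.06702532, -0.08366893, -0.15602996,
       -0.0291101 ]), 'joint_efforts': array([-2.28749423e-04, -4.02210009e+01, -2.52273005e+01,  6.94850832e-02,
        3.52485082e-02, -6.95441486e-05]), 'eef_pos': array([ 0.13889935, -0.50601185,  0.2110826 ]), 'eef_rot': array([[ 9.64363580e-01,  2.64580583e-01, -3.66775860e-05],
       [ 2.64580423e-01, -9.64362826e-01,  1.24060191e-03],
       [ 2.92868675e-04, -1.20609547e-03, -9.99999230e-01]]), 'ft_force': array([ 0.05129707, -0.99932731, -0.09796455]), 'wrist_torque': array([-0.0118092 , -0.0167309 , -0.00454196]), 'finger_gap': 0.08832051059508146}
scene {'K': [[489.7009, 0.0, 318.4819], [0.0, 489.7009, 238.8363], [0.0, 0.0, 1.0]], 'distortion': [-0.1226, 0.0, 0.0, 0.0, 0.0], 'pose': [[0.062, -0.7502, 0.6583, 1.0883], [0.998, 0.0414, -0.0469, -0.0024], [0.0079, 0.6599, 0.7513, 0.6497], [0.0, 0.0, 0.0, 1.0]]}
side {'K': [[454.3084, 0.0, 314.8661], [0.0, 454.3084, 246.9266], [0.0, 0.0, 1.0]], 'distortion': [-0.0143, 0.0, 0.0, 0.0, 0.0], 'pose': [[-0.9944, 0.0742, -0.0758, 0.5415], [-0.1054, -0.6047, 0.7894, 0.5586], [0.0127, 0.7929, 0.6092, 0.49], [0.0, 0.0, 0.0, 1.0]]}
wrist {'K': [[341.6948, 0.0, 318.4407], [0.0, 341.6948, 240.6614], [0.0, 0.0, 1.0]], 'distortion': [-0.0203, 0.0, 0.0, 0.0, 0.0], 'mount': [[0.0005, 0.9607, 0.2777, 0.0705], [1.0, -0.0007, 0.0006, -0.0001], [0.0007, 0.2777, -0.9607, -0.1732], [0.0, 0.0, 0.0, 1.0]]}
```

View pics/scene0.png

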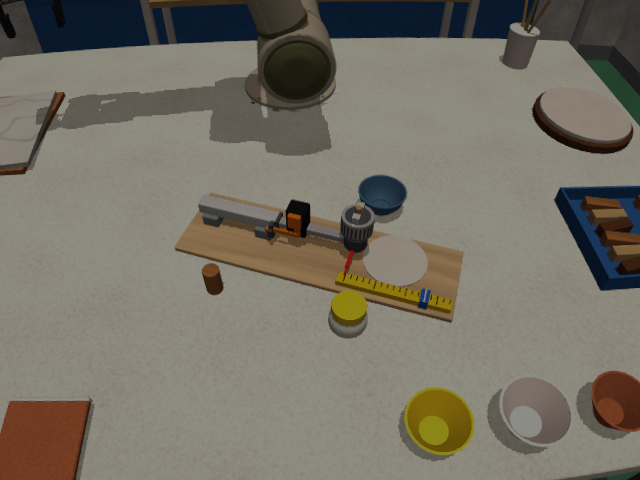

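View pics/side0.png

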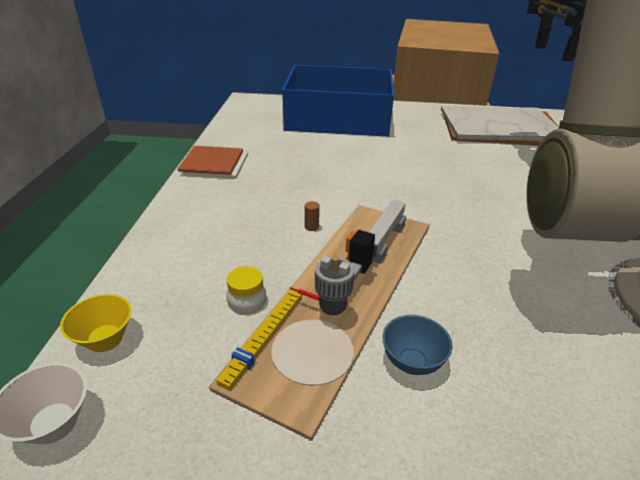

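View pics/wrist0.png

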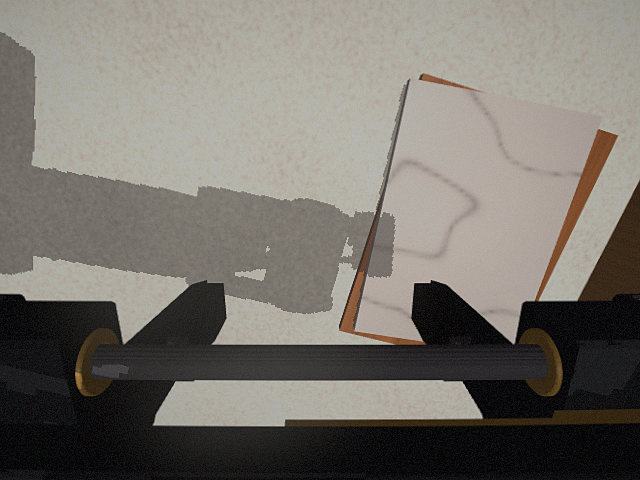

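Run:
```python
from cell import *
for c in ["scene","side","wrist"]:
    for n in ["sleeve","grip_centre","lock_button","jaw0","bit","pointer","rider_line","bowl","stamp","pot"]:
        try: r=search_frame(c,n)
        except Exception as e: r=e; print(c,n,r); continue
        print(c,n,[( [round(float(v)) for v in d['extent']],round(float(d['score']),2)) for d in r[:2]])
print(observe()['time'])
```

```text
scene sleeve [([268, 202, 374, 269], 0.16)]
scene grip_centre [([273, 201, 374, 267], 0.87)]
scene lock_button [([274, 208, 302, 241], 0.65)]
scene jaw0 [([353, 212, 362, 222], 0.53)]
scene bit [([357, 208, 362, 214], 0.38)]
scene pointer [([262, 196, 374, 269], 0.56), ([202, 264, 222, 292], 0.25)]
scene rider_line [([415, 290, 429, 308], 0.77), ([359, 205, 364, 209], 0.7)]
scene bowl [([342, 206, 376, 240], 0.73), ([360, 177, 411, 215], 0.56)]
scene stamp [([202, 263, 222, 294], 0.97)]
scene pot [([330, 292, 369, 337], 0.71)]
side sleeve [([314, 257, 352, 299], 0.69)]
side grip_centre [([296, 230, 376, 315], 0.57)]
side lock_button [([340, 232, 354, 252], 0.54)]
side jaw0 [([318, 256, 332, 270], 0.68), ([343, 260, 348, 271], 0.44)]
side bit [([328, 254, 339, 268], 0.53)]
side pointer [([291, 232, 376, 316], 0.77)]
side rider_line [([231, 352, 257, 372], 0.59)]
side bowl [([382, 316, 456, 376], 0.68)]
side stamp [([305, 201, 321, 228], 0.61), ([230, 348, 257, 372], 0.26)]
side pot [([226, 267, 268, 312], 0.59)]
wrist sleeve []
wrist grip_centre []
wrist lock_button []
wrist jaw0 []
wrist bit []
wrist pointer []
wrist rider_line []
wrist bowl []
wrist stamp []
wrist pot []
1.65
```

The scene and side views both show the scriber: grip block at about (298,218) and chuck at (357,228) in scene, with the rider at (425,298). I'll zoom in to pick points for a pose fit.

Run:
```python
import cv2
a=cv2.imread("pics/scene0.png")[180:330,170:470]; cv2.imwrite("pics/sc1.png",cv2.resize(a,(800,400),interpolation=cv2.INTER_CUBIC))
a=cv2.imread("pics/side0.png")[195:445,200:440]; cv2.imwrite("pics/si1.png",cv2.resize(a,(576,600),interpolation=cv2.INTER_CUBIC))
```

```text
(no output)
```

View pics/sc1.png

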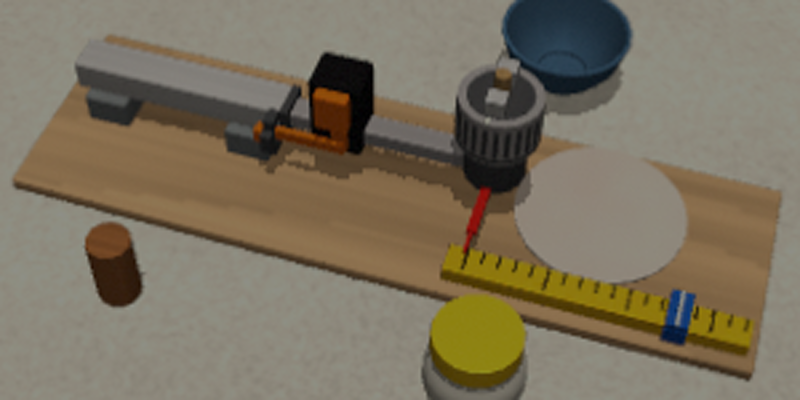

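View pics/si1.png

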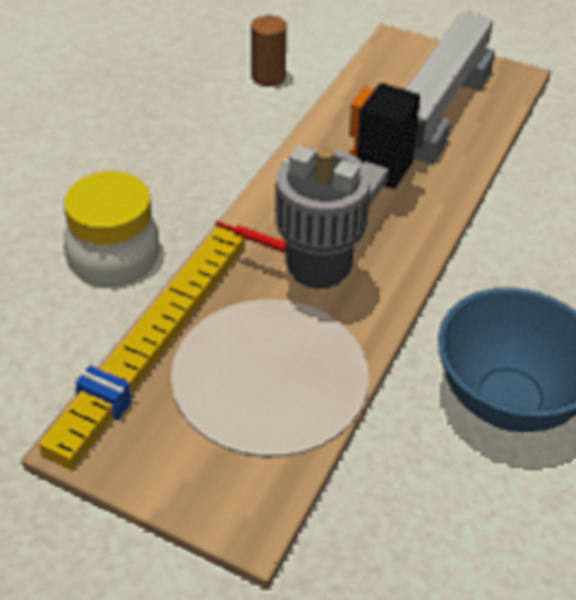

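```bash
cat > h.py <<'E'
import numpy as np,cv2
from cell import *
def proj(P,cam,pose=None):
    p=camera_params(cam); T=np.array(p["pose"]) if pose is None else pose
    Pc=(np.atleast_2d(P)-T[:3,3])@T[:3,:3]
    Pc=Pc*[1,-1,-1]
    return cv2.projectPoints(Pc,np.zeros(3),np.zeros(3),np.array(p["K"]),np.array(p["distortion"]))[0][:,0]
def wpose(o):
    T=np.eye(4);T[:3,:3]=o['eef_rot'];T[:3,3]=o['eef_pos'];return T@np.array(camera_params("wrist")["mount"])
def W(s,L):
    c,n=np.cos(s[2]),np.sin(s[2]); L=np.atleast_2d(L)
    return np.c_[s[0]+c*L[:,0]-n*L[:,1],s[1]+n*L[:,0]+c*L[:,1],L[:,2]]
E
cat > fit.py <<'E'
from h import *
from scipy.optimize import least_squares
sc=lambda u,v:(170+u/2.6667-.3,180+v/2.6667-.3)
si=lambda u,v:(200+u/2.4-.3,195+v/2.4-.3)
obs=[("scene",(85,-200,10),sc(15,181)),("scene",(85,280,10),sc(754,369)),("scene",(-60,280,10),sc(780,190)),
("side",(85,-200,10),si(385,24)),("side",(-60,-200,10),si(550,72)),("side",(85,280,10),si(24,464)),("side",(-60,280,10),si(268,580)),
("scene",(0,100,100),sc(501,97)),("side",(0,100,100),si(322,182)),
("scene","p",sc(466,249)),("side","p",si(219,224)),("scene","r",sc(680,308)),("side","r",si(104,381))]
def pts(x):
    out=[]
    for c,l,uv in obs:
        if l=="p": l=(x[3],100,34)
        if l=="r": l=(x[3],100+x[4],28)
        out.append(proj(W(x[:3]*[.001,.001,1],np.array(l)/1000),c)[0])
    return np.array(out)
f=lambda x:(pts(x)-[o[2] for o in obs]).ravel()
r=least_squares(f,[450,-50,-.1,50,120],x_scale=[10,10,.05,10,10],loss='soft_l1')
print(np.round(r.x,3)); 
for o,e in zip(obs,f(r.x).reshape(-1,2)): print(o[0],o[1],e.round(1))
E
python3 fit.py
```

```text
[ 5.23639e+02  3.27200e+00 -3.65000e-01  6.72420e+01  1.28763e+02]
scene (85, -200, 10) [-1.8 -1.1]
scene (85, 280, 10) [0.6 0.7]
scene (-60, 280, 10) [ 1.4 -0.8]
side (85, -200, 10) [-2.4 -1. ]
side (-60, -200, 10) [ 0.4 -1.5]
side (85, 280, 10) [-2.  -1.5]
side (-60, 280, 10) [0.5 0.9]
scene (0, 100, 100) [ 0.4 -1.6]
side (0, 100, 100) [ 0.5 -2.1]
scene p [ 0.1 -0.4]
side p [0.2 0.9]
scene r [-0.3 -0.2]
side r [-1.2 -0.2]
```

```bash
cat > plan.py <<'E'
import sys
from h import *
# plan.py X Y Z angx n : per-row commands; straight line, yaw interp
def plan(X,Y,Z,ang,n):
    o=observe(); R=np.array(o['eef_rot']);p=np.array(o['eef_pos'])
    a0=np.degrees(np.arctan2(R[1,0],R[0,0])); d=(ang-a0+180)%360-180
    D=np.array([X,Y,Z])-p
    print("t",round(o['time'],2),"pos",p.round(4),"ang",round(a0,2),"tilt",R[:2,2].round(4),"gap",round(o['finger_gap'],4),"F",np.round(o['ft_force'],1),"T",np.round(o['wrist_torque'],2),"q",np.round(o['q'],1))
    print("D",D.round(4),"dang",round(d,2))
    for i in range(n):
        a=np.radians(a0+d*i/n); x=np.array([np.cos(a),np.sin(a),0]);y=np.array([np.sin(a),-np.cos(a),0])
        s=D/n; print("tx %.4f ty %.4f tz %.4f rz %.4f"%(s@x/.4,s@y/.4,-s[2]/.4,-np.radians(d/n)/.5))
if __name__=="__main__": plan(*map(float,sys.argv[1:5]),int(sys.argv[5]))
E
python3 plan.py 0.52 0.0 0.25 69.1 10
```

```text
t 1.65 pos [ 0.1389 -0.5063  0.2116] ang 15.34 tilt [ 0. -0.] gap 0.0881 F [ 0.6 -0.  -0. ] T [ 0.01 -0.03 -0.02] q [-87.5  17.9  85.8   0.   76.3 -12.8]
D [0.3811 0.5063 0.0384] dang 53.76
tx 0.1254 ty -0.0969 tz -0.0096 rz -0.1876
tx 0.1339 ty -0.0847 tz -0.0096 rz -0.1876
tx 0.1412 ty -0.0718 tz -0.0096 rz -0.1876
tx 0.1473 ty -0.0582 tz -0.0096 rz -0.1876
tx 0.1521 ty -0.0442 tz -0.0096 rz -0.1876
tx 0.1556 ty -0.0297 tz -0.0096 rz -0.1876
tx 0.1577 ty -0.0150 tz -0.0096 rz -0.1876
tx 0.1584 ty -0.0002 tz -0.0096 rz -0.1876
tx 0.1577 ty 0.0147 tz -0.0096 rz -0.1876
tx 0.1557 ty 0.0294 tz -0.0096 rz -0.1876
```

{"op": "arm_command", "data": {
  "steps": [
    {"tx": 0.125,"ty": -0.097,"tz": -0.01,"rz": -0.188,"gripper": 1},
    {"tx": 0.134,"ty": -0.085,"tz": -0.01,"rz": -0.188,"gripper": 1},
    {"tx": 0.141,"ty": -0.072,"tz": -0.01,"rz": -0.188,"gripper": 1},
    {"tx": 0.147,"ty": -0.058,"tz": -0.01,"rz": -0.188,"gripper": 1},
    {"tx": 0.152,"ty": -0.044,"tz": -0.01,"rz": -0.188,"gripper": 1},
    {"tx": 0.155,"ty": -0.03,"tz": -0.01,"rz": -0.188,"gripper": 1},
    {"tx": 0.156,"ty": -0.015,"tz": -0.01,"rz": -0.188,"gripper": 1},
    {"tx": 0.156,"ty": 0,"tz": -0.01,"rz": -0.188,"gripper": 1},
    {"tx": 0.155,"ty": 0.015,"tz": -0.01,"rz": -0.188,"gripper": 1},
    {"tx": 0.155,"ty": 0.029,"tz": -0.01,"rz": -0.188,"gripper": 1}
  ]
}}

```text
invalid input
```

```bash
python3 plan.py 0.52 0.0 0.25 69.1 4
```

```text
t 1.65 pos [ 0.1389 -0.5063  0.2116] ang 15.34 tilt [ 0. -0.] gap 0.0881 F [ 0.6 -0.  -0. ] T [ 0.01 -0.03 -0.02] q [-87.5  17.9  85.8   0.   76.3 -12.8]
D [0.3811 0.5063 0.0384] dang 53.76
tx 0.3134 ty -0.2421 tz -0.0240 rz -0.4691
tx 0.3611 ty -0.1627 tz -0.0240 rz -0.4691
tx 0.3890 ty -0.0743 tz -0.0240 rz -0.4691
tx 0.3956 ty 0.0182 tz -0.0240 rz -0.4691
```

{"op": "arm_command", "data": {
  "steps": [
    {"tx": 0.125,"ty": -0.097,"tz": -0.01,"rx": 0,"ry": 0,"rz": -0.188,"gripper": 1},
    {"tx": 0.134,"ty": -0.085,"tz": -0.01,"rx": 0,"ry": 0,"rz": -0.188,"gripper": 1},
    {"tx": 0.141,"ty": -0.072,"tz": -0.01,"rx": 0,"ry": 0,"rz": -0.188,"gripper": 1},
    {"tx": 0.147,"ty": -0.058,"tz": -0.01,"rx": 0,"ry": 0,"rz": -0.188,"gripper": 1},
    {"tx": 0.152,"ty": -0.044,"tz": -0.01,"rx": 0,"ry": 0,"rz": -0.188,"gripper": 1},
    {"tx": 0.155,"ty": -0.03,"tz": -0.01,"rx": 0,"ry": 0,"rz": -0.188,"gripper": 1},
    {"tx": 0.156,"ty": -0.015,"tz": -0.01,"rx": 0,"ry": 0,"rz": -0.188,"gripper": 1},
    {"tx": 0.156,"ty": 0,"tz": -0.01,"rx": 0,"ry": 0,"rz": -0.188,"gripper": 1},
    {"tx": 0.155,"ty": 0.015,"tz": -0.01,"rx": 0,"ry": 0,"rz": -0.188,"gripper": 1},
    {"tx": 0.155,"ty": 0.029,"tz": -0.01,"rx": 0,"ry": 0,"rz": -0.188,"gripper": 1}
  ],
  "newtons": 30
}}

```text
time: 2.9
eef_pos: [0.5084, -0.0013, 0.2524]
eef_rot: [[0.333, 0.943, 0.004], [0.943, -0.333, -0.003], [-0.001, 0.005, -1.0]]
ft_force: [0.1, -1.1, 0.9]
finger_gap: 0.0883
```

```bash
python3 plan.py 0.52 0.0 0.25 69.1 6
```

```text
t 2.9 pos [ 0.5084 -0.0013  0.2524] ang 70.54 tilt [ 0.0045 -0.0027] gap 0.0883 F [ 0.1 -1.1  0.9] T [-0.09 -0.07 -0.  ] q [-13.3  14.1  84.8  -0.1  80.9   6.2]
D [ 0.0116  0.0013 -0.0024] dang -1.44
tx 0.0021 ty 0.0044 tz 0.0010 rz 0.0084
tx 0.0021 ty 0.0044 tz 0.0010 rz 0.0084
tx 0.0022 ty 0.0044 tz 0.0010 rz 0.0084
tx 0.0022 ty 0.0044 tz 0.0010 rz 0.0084
tx 0.0022 ty 0.0044 tz 0.0010 rz 0.0084
tx 0.0022 ty 0.0044 tz 0.0010 rz 0.0084
```

Run:
```python
from h import *
grab_frame("wrist");o=observe(); im=grab_frame("wrist"); cv2.imwrite("pics/w1.png",im)
np.savez("w1.npz",T=wpose(o)); print(o['dq'].round(2),o['eef_pos'],o['q'].round(1))
for n in ["sleeve","lock_button","jaw0","bit","rider_line"]:
    print(n,[( [round(float(v),1) for v in d['extent']],round(float(d['score']),2)) for d in search_frame("wrist",n)[:3]])
s=[.5236,.0033,-.365]
L=np.array([[0,0,89],[0,100,100],[67,100,34],[67,228.8,28],[85,280,10],[-60,280,10],[-60,0,10],[85,-0,10]])/1000
print(proj(W(s,L),"wrist",wpose(o)).round(1))
```

```text
[-6.69 -2.81  4.31 -0.77 -2.05 -2.24] [0.51076221 0.00395073 0.25246157] [-12.8  14.3  84.4   0.1  80.9   6.2]
sleeve [([306.2, 74.9, 364.0, 134.2], 0.79)]
lock_button [([342.4, 197.9, 350.6, 242.7], 0.79)]
jaw0 [([313.2, 97.5, 323.8, 111.8], 0.74), ([414.9, 268.0, 446.8, 279.5], 0.71), ([344.5, 96.7, 357.2, 114.6], 0.61)]
bit [([326.1, 98.2, 334.2, 110.3], 0.48), ([312.2, 97.7, 324.6, 113.9], 0.23)]
rider_line []
[[330.8 212.5]
 [336.2 104.9]
 [394.5 113.8]
 [404.7 -20.6]
 [422.6 -68.9]
 [280.5 -75.7]
 [279.1 198.2]
 [397.2 202.1]]
```

View pics/w1.png

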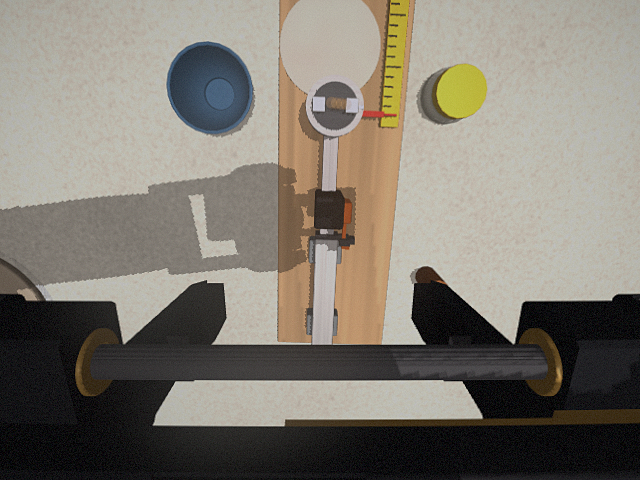

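The wrist view matches the fit: sleeve top at (335,105), grip block at (330,210) and the board's left edge at x=279 all fall within about 1 px. Next I'll move over the chuck.

```bash
python3 plan.py 0.5593 0.0967 0.15 69.1 6
```

```text
t 3.25 pos [ 0.5069 -0.0043  0.2521] ang 70.22 tilt [ 0.0037 -0.0025] gap 0.0882 F [-0.6  0.2  0.4] T [-0.07 -0.09  0.03] q [-13.7  13.9  85.   -0.1  80.8   6.1]
D [ 0.0524  0.101  -0.1021] dang -1.12
tx 0.0470 ty 0.0063 tz 0.0425 rz 0.0065
tx 0.0470 ty 0.0061 tz 0.0425 rz 0.0065
tx 0.0470 ty 0.0060 tz 0.0425 rz 0.0065
tx 0.0470 ty 0.0058 tz 0.0425 rz 0.0065
tx 0.0471 ty 0.0057 tz 0.0425 rz 0.0065
tx 0.0471 ty 0.0055 tz 0.0425 rz 0.0065
```

{"op": "arm_command", "data": {
  "steps": [
    {"tx": 0.047,"ty": 0.006,"tz": 0.0425,"rx": 0.008,"ry": 0.002,"rz": 0.0065,"gripper": 1},
    {"tx": 0.047,"ty": 0.006,"tz": 0.0425,"rx": 0,"ry": 0,"rz": 0.0065,"gripper": 1},
    {"tx": 0.047,"ty": 0.006,"tz": 0.0425,"rx": 0,"ry": 0,"rz": 0.0065,"gripper": 1},
    {"tx": 0.047,"ty": 0.006,"tz": 0.0425,"rx": 0,"ry": 0,"rz": 0.0065,"gripper": 1},
    {"tx": 0.047,"ty": 0.006,"tz": 0.0425,"rx": 0,"ry": 0,"rz": 0.0065,"gripper": 1},
    {"tx": 0.047,"ty": 0.006,"tz": 0.0425,"rx": 0,"ry": 0,"rz": 0.0065,"gripper": 1},
    {"tx": 0,"ty": 0,"tz": 0,"rx": 0,"ry": 0,"rz": 0,"gripper": 1},
    {"tx": 0,"ty": 0,"tz": 0,"rx": 0,"ry": 0,"rz": 0,"gripper": 1},
    {"tx": 0,"ty": 0,"tz": 0,"rx": 0,"ry": 0,"rz": 0,"gripper": 1},
    {"tx": 0,"ty": 0,"tz": 0,"rx": 0,"ry": 0,"rz": 0,"gripper": 1}
  ]
}}

```text
time: 4.5
eef_pos: [0.5608, 0.0862, 0.1513]
eef_rot: [[0.377, 0.926, 0.005], [0.926, -0.377, -0.002], [0.0, 0.006, -1.0]]
ft_force: [-1.2, 0.0, -0.1]
finger_gap: 0.0883
```

```bash
python3 plan.py 0.5593 0.0967 0.073 69.1 4
python3 - <<'E'
from h import *
o=observe(); im=grab_frame("wrist"); cv2.imwrite("pics/w2.png",im)
print(o['dq'].round(2),o['eef_rot'][:2,2])
im2=grab_frame("side"); cv2.imwrite("pics/si2.png",im2)
s=[.5236,.0033,-.365]
L=np.array([[0,0,89],[15,17,89],[-15,17,89],[0,100,100],[67,100,34],[0,100,118],[67,228.8,28],[85,280,10],[-60,280,10],[-60,0,10],[85,-0,10]])/1000
print(proj(W(s,L),"wrist",wpose(o)).round(1))
print(proj([o['eef_pos']],"wrist",wpose(o)).round(1))
E
```

```text
t 4.5 pos [0.5608 0.0862 0.1513] ang 67.84 tilt [ 0.0055 -0.0022] gap 0.0883 F [-1.2  0.  -0.1] T [-0.06 -0.04 -0.02] q [-3.  26.  83.5 -0.1 70.2 19.2]
D [-0.0015  0.0105 -0.0783] dang 1.26
tx 0.0057 ty -0.0033 tz 0.0489 rz -0.0110
tx 0.0058 ty -0.0033 tz 0.0489 rz -0.0110
tx 0.0058 ty -0.0033 tz 0.0489 rz -0.0110
tx 0.0058 ty -0.0032 tz 0.0489 rz -0.0110
[-0.43 -0.4   0.1  -0.    0.11 -0.15] [ 0.00549859 -0.00219644]
[[315.2 354.1]
 [333.9 334.8]
 [295.5 335.7]
 [311.7 236.5]
 [389.9 214.6]
 [311.3 244.1]
 [393.9  52.1]
 [413.6 -13. ]
 [232.   -9.1]
 [256.5 309.1]
 [399.  305.9]]
[[320.3 277.8]]
```

View pics/w2.png

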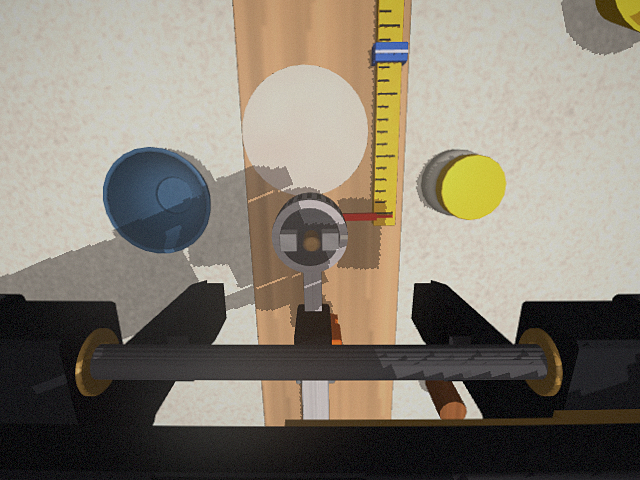

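View pics/si2.png

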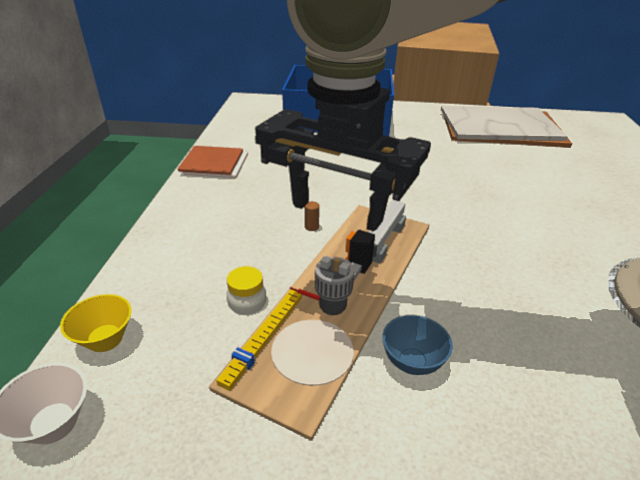

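{"op": "arm_command", "data": {
  "steps": [
    {"tx": 0.015,"ty": -0.007,"tz": 0.0,"rx": 0.01,"ry": 0.004,"rz": -0.022,"gripper": 1},
    {"tx": 0.008,"ty": -0.004,"tz": 0.03,"rx": 0,"ry": 0,"rz": -0.022,"gripper": 1},
    {"tx": 0,"ty": 0,"tz": 0.05,"rx": 0,"ry": 0,"rz": 0,"gripper": 1},
    {"tx": 0,"ty": 0,"tz": 0.05,"rx": 0,"ry": 0,"rz": 0,"gripper": 1},
    {"tx": 0,"ty": 0,"tz": 0.04,"rx": 0,"ry": 0,"rz": 0,"gripper": 1},
    {"tx": 0,"ty": 0,"tz": 0.02,"rx": 0,"ry": 0,"rz": 0,"gripper": 1},
    {"tx": 0,"ty": 0,"tz": 0,"rx": 0,"ry": 0,"rz": 0,"gripper": 1},
    {"tx": 0,"ty": 0,"tz": 0,"rx": 0,"ry": 0,"rz": 0,"gripper": 1},
    {"tx": 0,"ty": 0,"tz": 0,"rx": 0,"ry": 0,"rz": 0,"gripper": 1},
    {"tx": 0,"ty": 0,"tz": 0,"rx": 0,"ry": 0,"rz": 0,"gripper": 1}
  ]
}}

```text
time: 5.85
eef_pos: [0.5601, 0.0987, 0.0714]
eef_rot: [[0.352, 0.936, 0.002], [0.936, -0.352, 0.002], [0.003, 0.001, -1.0]]
ft_force: [0.0, 0.2, -0.3]
finger_gap: 0.0884
```

```bash
python3 plan.py 0.5593 0.0967 0.073 69.1 4
```

```text
t 5.85 pos [0.5601 0.0987 0.0714] ang 69.38 tilt [0.0021 0.0019] gap 0.0884 F [ 0.   0.2 -0.3] T [-0.01 -0.04 -0.01] q [-1.9 31.5 88.   0.1 60.4 18.7]
D [-0.0008 -0.002   0.0016] dang -0.28
tx -0.0014 ty -0.0000 tz -0.0010 rz 0.0024
tx -0.0014 ty -0.0000 tz -0.0010 rz 0.0024
tx -0.0014 ty -0.0000 tz -0.0010 rz 0.0024
tx -0.0014 ty -0.0000 tz -0.0010 rz 0.0024
```

{"op": "arm_command", "data": {
  "steps": [
    {"tx": -0.006,"ty": 0,"tz": -0.004,"rx": 0,"ry": 0,"rz": 0,"gripper": 1},
    {"tx": 0,"ty": 0,"tz": 0,"rx": 0,"ry": 0,"rz": 0,"gripper": 0},
    {"tx": 0,"ty": 0,"tz": 0,"rx": 0,"ry": 0,"rz": 0,"gripper": 0},
    {"tx": 0,"ty": 0,"tz": 0,"rx": 0,"ry": 0,"rz": 0,"gripper": 0},
    {"tx": 0,"ty": 0,"tz": 0,"rx": 0,"ry": 0,"rz": 0,"gripper": 0},
    {"tx": 0,"ty": 0,"tz": 0,"rx": 0,"ry": 0,"rz": 0,"gripper": 0},
    {"tx": 0,"ty": 0,"tz": 0,"rx": 0,"ry": 0,"rz": 0,"gripper": 0},
    {"tx": 0,"ty": 0,"tz": 0,"rx": 0,"ry": 0,"rz": 0,"gripper": 0},
    {"tx": 0,"ty": 0,"tz": 0,"rx": 0,"ry": 0,"rz": 0,"gripper": 0},
    {"tx": 0,"ty": 0,"tz": 0,"rx": 0,"ry": 0,"rz": 0,"gripper": 0}
  ],
  "newtons": 25
}}

```text
time: 7.1
eef_pos: [0.5587, 0.0965, 0.0735]
eef_rot: [[0.352, 0.936, 0.001], [0.936, -0.352, 0.002], [0.002, 0.0, -1.0]]
ft_force: [-2.6, -0.0, 0.8]
finger_gap: 0.0312
```

```bash
python3 plan.py 0.5593 0.0967 0.073 69.1 1
```

```text
t 7.1 pos [0.5587 0.0965 0.0735] ang 69.39 tilt [0.0012 0.0021] gap 0.0312 F [-2.6 -0.   0.8] T [ 0.05  0.22 -0.04] q [-2.1 31.1 88.2  0.1 60.6 18.4]
D [ 0.0006  0.0002 -0.0005] dang -0.29
tx 0.0009 ty 0.0012 tz 0.0012 rz 0.0100
```

Run:
```python
from h import *
cv2.imwrite("pics/w3.png",grab_frame("wrist")); im=grab_frame("side")[130:380,200:470]; cv2.imwrite("pics/si3.png",cv2.resize(im,None,fx=2.4,fy=2.4,interpolation=cv2.INTER_CUBIC))
im=grab_frame("scene")[100:320,220:480]; cv2.imwrite("pics/sc3.png",cv2.resize(im,None,fx=2.5,fy=2.5,interpolation=cv2.INTER_CUBIC))
print(observe()['finger_gap'],observe()['ft_force'])
```

```text
0.031223609653063127 [-2.45077573  0.77031982  2.26002976]
```

View pics/w3.png

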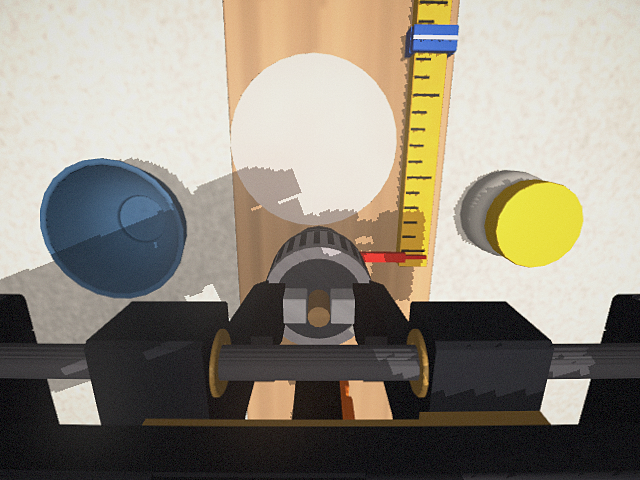

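View pics/si3.png

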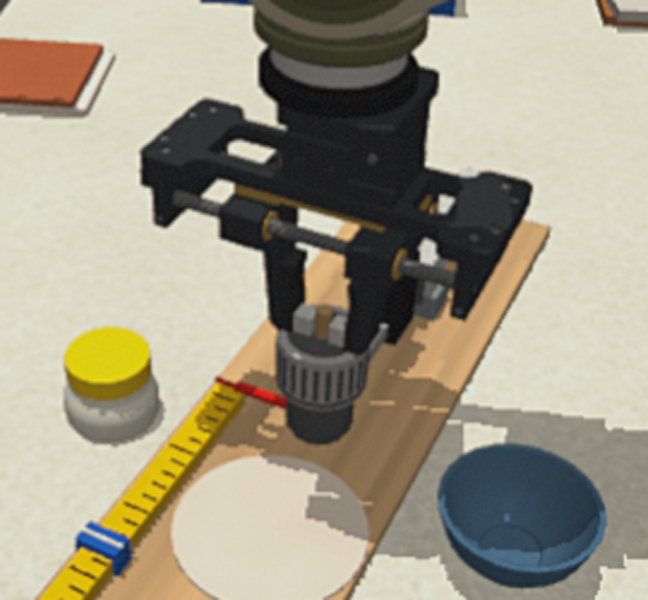

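View pics/sc3.png

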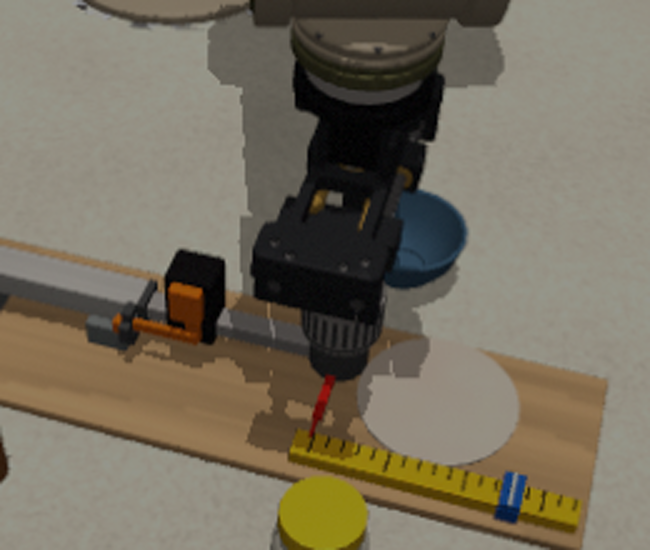

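```bash
python3 - <<'E'
from h import *
o=observe();s=[.5236,.0033,-.365]
L=np.array([[0,100,118],[0,100,100],[67,100,34],[67,228.8,28]])/1000
print(proj(W(s,L),"wrist",wpose(o)).round(1))
p=np.array(o['eef_pos']);R=np.array(o['eef_rot'])
print(proj([p+R@[0,0,-k] for k in (-.008,0,.011,.027,.045)],"wrist",wpose(o)).round(1))
print(proj([p+R@[a,b,.008] for a in(-.009,.009) for b in (-.0156,.0156)],"wrist",wpose(o)).round(1))
E
python3 - <<'E'
import cv2
im=cv2.imread('pics/w3.png')[200:440,200:440];cv2.imwrite('pics/w3z.png',cv2.resize(im,(600,600),interpolation=cv2.INTER_CUBIC))
E
```

```text
[[322.1 317.2]
 [321.7 298.5]
 [422.7 254.9]
 [438.9  38.6]]
[[320.2 272.5]
 [320.3 277.8]
 [320.4 286. ]
 [320.6 299.8]
 [320.9 318.9]]
[[293.1 287.1]
 [347.3 287.1]
 [292.4 257.4]
 [348.1 257.4]]
```

View pics/w3z.png

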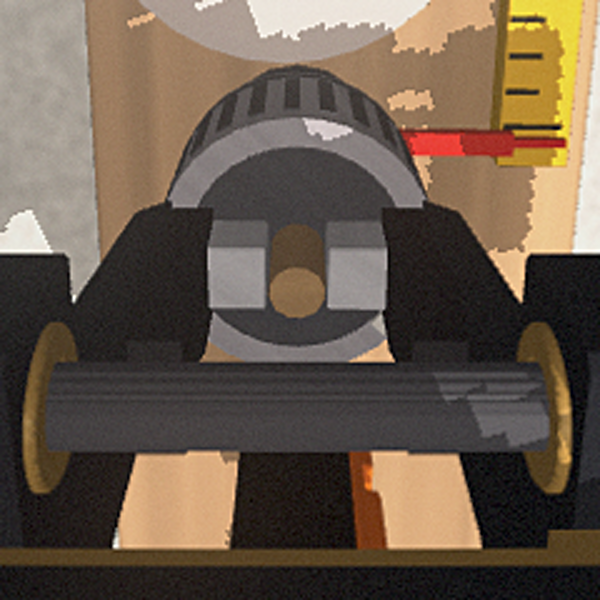

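```bash
python3 - <<'E'
from h import *
p=np.array([0.5608, 0.0862, 0.1513]);R=np.array([[0.377, 0.926, 0.005], [0.926, -0.377, -0.002], [0.0, 0.006, -1.0]])
for z in (.008,0,-.011,-.025):
  print(z,proj([p+R@[0,b,z] for b in (-.05,.05)],"side").round(1).tolist())
E
python3 - <<'E'
import cv2
im=cv2.imread('pics/si2.png')[110:310,240:440];cv2.imwrite('pics/si2z.png',cv2.resize(im,(600,600),interpolation=cv2.INTER_CUBIC))
E
```

```text
0.008 [[371.0, 249.2], [301.4, 226.4]]
0 [[371.6, 244.1], [301.4, 221.4]]
-0.011 [[372.5, 237.0], [301.4, 214.5]]
-0.025 [[373.6, 227.6], [301.4, 205.4]]
```

View pics/si2z.png

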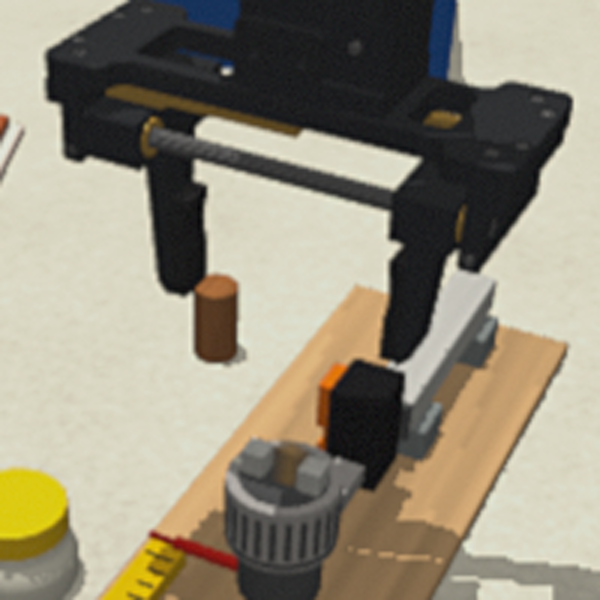

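Two cameras agree that the real fingertips sit about 25 mm behind the reported TCP, not 8 mm ahead of it. At this height the fingers closed on the jaws, not on the sleeve. I'll raise, open and look again.

{"op": "arm_command", "data": {
  "steps": [
    {"tx": 0,"ty": 0,"tz": 0,"rx": 0,"ry": 0,"rz": 0,"gripper": 1},
    {"tx": 0,"ty": 0,"tz": 0,"rx": 0,"ry": 0,"rz": 0,"gripper": 1},
    {"tx": 0,"ty": 0,"tz": -0.02,"rx": 0,"ry": 0,"rz": 0,"gripper": 1},
    {"tx": 0,"ty": 0,"tz": -0.04,"rx": 0,"ry": 0,"rz": 0,"gripper": 1},
    {"tx": 0,"ty": 0,"tz": -0.04,"rx": 0,"ry": 0,"rz": 0,"gripper": 1},
    {"tx": 0,"ty": 0,"tz": 0,"rx": 0,"ry": 0,"rz": 0,"gripper": 1},
    {"tx": 0,"ty": 0,"tz": 0,"rx": 0,"ry": 0,"rz": 0,"gripper": 1},
    {"tx": 0,"ty": 0,"tz": 0,"rx": 0,"ry": 0,"rz": 0,"gripper": 1},
    {"tx": 0,"ty": 0,"tz": 0,"rx": 0,"ry": 0,"rz": 0,"gripper": 1},
    {"tx": 0,"ty": 0,"tz": 0,"rx": 0,"ry": 0,"rz": 0,"gripper": 1}
  ]
}}

```text
time: 8.5
eef_pos: [0.5593, 0.0962, 0.1165]
eef_rot: [[0.352, 0.936, 0.003], [0.936, -0.352, 0.002], [0.003, 0.003, -1.0]]
ft_force: [-0.1, -0.8, -0.3]
finger_gap: 0.088
```

```bash
python3 plan.py 0.5593 0.0967 0.045 69.1 1
python3 - <<'E'
from h import *
o=observe();im=grab_frame("wrist");cv2.imwrite("pics/w4.png",im)
s=[.5236,.0033,-.365]
L=np.array([[0,100,118],[0,100,100],[67,100,34],[67,228.8,28],[0,17,89]])/1000
print(proj(W(s,L),"wrist",wpose(o)).round(1))
im=grab_frame("side")[130:380,200:470]; cv2.imwrite("pics/si4.png",cv2.resize(im,None,fx=2.2,fy=2.2,interpolation=cv2.INTER_CUBIC))
E
```

```text
t 8.5 pos [0.5593 0.0962 0.1165] ang 69.38 tilt [0.0033 0.0018] gap 0.088 F [-0.1 -0.8 -0.3] T [ 0.01 -0.05  0.03] q [-2.1 28.1 85.8  0.1 65.9 18.4]
D [-0.      0.0005 -0.0715] dang -0.28
tx 0.0012 ty -0.0006 tz 0.1787 rz 0.0098
[[319.9 278. ]
 [319.7 266.5]
 [405.2 237.4]
 [416.5  56.6]
 [318.8 373.9]]
```

View pics/w4.png

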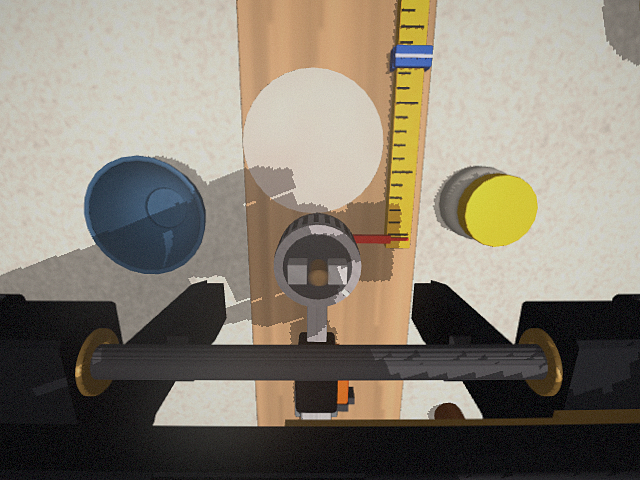

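View pics/si4.png

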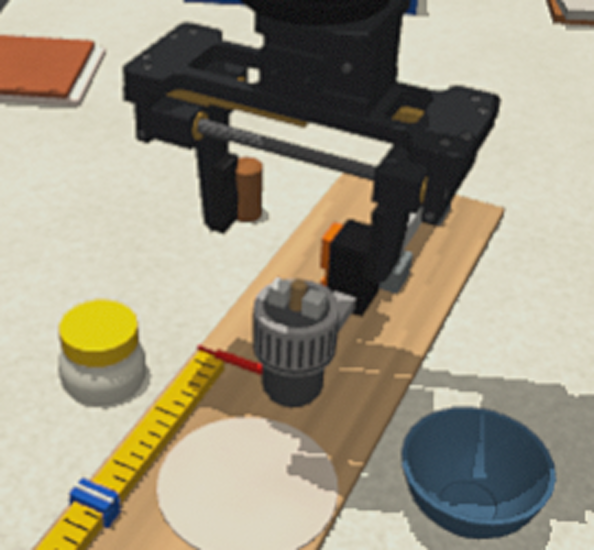

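```bash
cat > fit2.py <<'E'
from h import *
from scipy.optimize import least_squares
# settled wrist view 4: (pose recomputed), picks
o=observe(); T=wpose(o)
def at(x,row,lx):  # board edge local x=lx at row: solve for u
    ys=np.linspace(-.2,.28,200); uv=proj(W(x[:3],np.c_[np.full(200,lx),ys,np.full(200,.01)]),"wrist",T)
    i=np.argsort(uv[:,1]); return np.interp(row,uv[i,1],uv[i,0])
E_=[(236,5,-.06),(241,100,-.06),(258,420,-.06),(434,5,.085),(427,100,.085),(412,270,.085)]
P=[((0,100,118),(318.5,278)),((0,100,100),(318,266)),]
def f(x):
    r=[at(x,v,l)-u for u,v,l in E_]
    for l,uv in P: r+=list(proj(W(x[:3],np.array(l)/1000),"wrist",T)[0]-uv)
    r+=list(proj(W(x[:3],[x[3],.1,.034]),"wrist",T)[0]-[407,238])
    r+=list(proj(W(x[:3],[x[3],.1+x[4],.028]),"wrist",T)[0]-[412,57])
    return np.array(r)
x0=np.array([.5236,.0033,-.365,.0672,.1288])
print(f(x0).round(1))
r=least_squares(f,x0,x_scale=.01); print(r.x.round(4)); print(f(r.x).round(1)); print(W(r.x,[[0,.1,.1]]))
E
python3 fit2.py
```

```text
[ 0.8  0.3  0.3  4.4  3.6  3.8  1.3  0.   1.6  0.4 -1.6 -0.7  4.7 -0.3]
[ 0.523   0.0034 -0.3594  0.0675  0.1282]
[-2.1 -1.9  0.3  1.6  1.4  2.7 -0.8  0.1 -0.3  0.5 -2.7 -1.1  2.4  0.2]
[[0.55820279 0.09705861 0.1       ]]
```

{"op": "arm_command", "data": {
  "steps": [
    {"tx": 0,"ty": -0.002,"tz": 0.03,"rx": 0.004,"ry": 0.005,"rz": 0,"gripper": 1},
    {"tx": 0,"ty": 0,"tz": 0.05,"rx": 0,"ry": 0,"rz": 0,"gripper": 1},
    {"tx": 0,"ty": 0,"tz": 0.05,"rx": 0,"ry": 0,"rz": 0,"gripper": 1},
    {"tx": 0,"ty": 0,"tz": 0.03,"rx": 0,"ry": 0,"rz": 0,"gripper": 1},
    {"tx": 0,"ty": 0,"tz": 0.01,"rx": 0,"ry": 0,"rz": 0,"gripper": 1},
    {"tx": 0,"ty": 0,"tz": 0,"rx": 0,"ry": 0,"rz": 0,"gripper": 1},
    {"tx": 0,"ty": 0,"tz": 0,"rx": 0,"ry": 0,"rz": 0,"gripper": 0.75},
    {"tx": 0,"ty": 0,"tz": 0,"rx": 0,"ry": 0,"rz": 0,"gripper": 0.75},
    {"tx": 0,"ty": 0,"tz": 0,"rx": 0,"ry": 0,"rz": 0,"gripper": 0.75},
    {"tx": 0,"ty": 0,"tz": 0,"rx": 0,"ry": 0,"rz": 0,"gripper": 0.75}
  ]
}}

```text
time: 9.85
eef_pos: [0.5589, 0.0968, 0.0456]
eef_rot: [[0.352, 0.936, 0.004], [0.936, -0.352, 0.005], [0.006, 0.002, -1.0]]
ft_force: [1.4, 1.1, -0.2]
finger_gap: 0.0662
```

```bash
python3 plan.py 0.5585 0.0968 0.045 69.1 1
python3 - <<'E'
from h import *
im=grab_frame("wrist");cv2.imwrite("pics/w5.png",im)
im=grab_frame("side")[130:380,200:470]; cv2.imwrite("pics/si5.png",cv2.resize(im,None,fx=2.2,fy=2.2,interpolation=cv2.INTER_CUBIC))
E
```

```text
t 9.85 pos [0.5589 0.0968 0.0456] ang 69.37 tilt [0.0038 0.0054] gap 0.0662 F [ 1.4  1.1 -0.2] T [-0.11 -0.05 -0.04] q [-2.2 33.3 89.5  0.4 57.1 18.3]
D [-0.0004  0.     -0.0006] dang -0.27
tx -0.0004 ty -0.0011 tz 0.0014 rz 0.0095
```

View pics/w5.png

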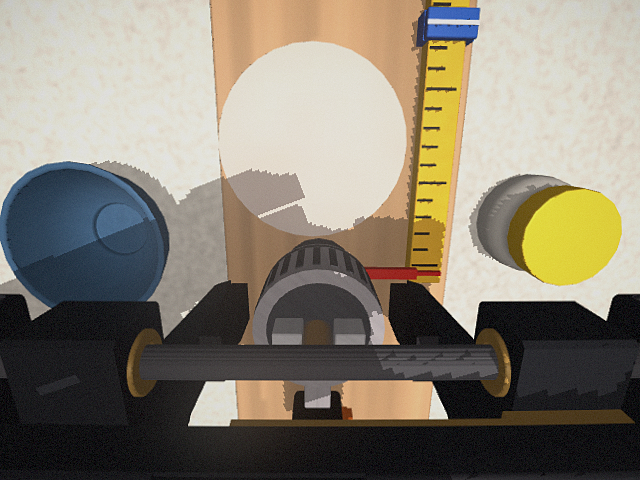

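View pics/si5.png

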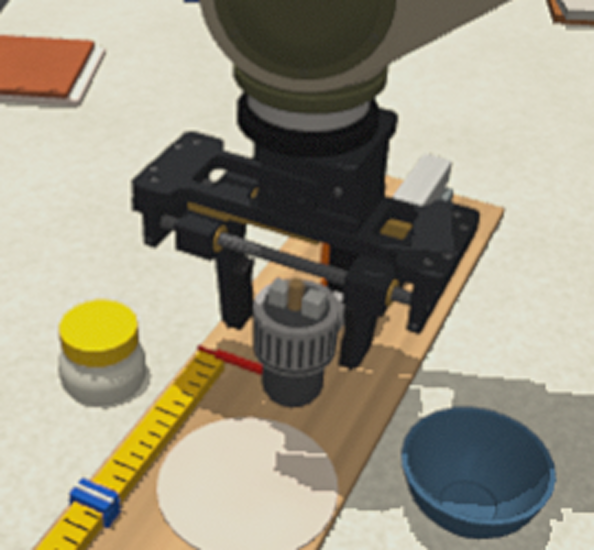

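{"op": "arm_command", "data": {
  "steps": [
    {"tx": 0,"ty": 0,"tz": 0,"rx": 0,"ry": 0.008,"rz": 0,"gripper": 0.3},
    {"tx": 0,"ty": 0,"tz": 0,"rx": 0,"ry": 0,"rz": 0,"gripper": 0.3},
    {"tx": 0,"ty": 0,"tz": 0,"rx": 0,"ry": 0,"rz": 0,"gripper": 0.3},
    {"tx": 0,"ty": 0,"tz": 0,"rx": 0,"ry": 0,"rz": 0,"gripper": 0.3},
    {"tx": 0,"ty": 0,"tz": 0,"rx": 0,"ry": 0,"rz": 0,"gripper": 0.3},
    {"tx": 0,"ty": 0,"tz": 0,"rx": 0,"ry": 0,"rz": 0.1,"gripper": 0.3},
    {"tx": 0,"ty": 0,"tz": 0,"rx": 0,"ry": 0,"rz": 0.2,"gripper": 0.3},
    {"tx": 0,"ty": 0,"tz": 0,"rx": 0,"ry": 0,"rz": 0.2,"gripper": 0.3},
    {"tx": 0,"ty": 0,"tz": 0,"rx": 0,"ry": 0,"rz": 0.2,"gripper": 0.3},
    {"tx": 0,"ty": 0,"tz": 0,"rx": 0,"ry": 0,"rz": 0.2,"gripper": 0.3}
  ],
  "newtons": 30
}}

```text
time: 11.2
eef_pos: [0.5587, 0.0968, 0.0455]
eef_rot: [[0.732, 0.681, 0.005], [0.681, -0.732, 0.008], [0.009, -0.003, -1.0]]
ft_force: [-2.4, -0.1, 0.4]
finger_gap: 0.0511
```

```bash
python3 plan.py 0.5585 0.0968 0.045 0 1
```

```text
t 11.2 pos [0.5587 0.0968 0.0455] ang 42.95 tilt [0.005  0.0082] gap 0.0511 F [-2.4 -0.1  0.4] T [-0.32 -0.26  0.99] q [-2.2 33.2 89.6  0.6 56.9 44.5]
D [-0.0002 -0.     -0.0005] dang -42.95
tx -0.0003 ty -0.0002 tz 0.0012 rz 1.4992
```

{"op": "arm_command", "data": {
  "steps": [
    {"tx": 0,"ty": 0,"tz": 0,"rx": 0,"ry": 0,"rz": 0.1,"gripper": 0.3},
    {"tx": 0,"ty": 0,"tz": 0,"rx": 0,"ry": 0,"rz": 0.1,"gripper": 0.3},
    {"tx": 0,"ty": 0,"tz": 0,"rx": 0,"ry": 0,"rz": 0.1,"gripper": 0.3},
    {"tx": 0,"ty": 0,"tz": 0,"rx": 0,"ry": 0,"rz": 0.1,"gripper": 0.3},
    {"tx": 0,"ty": 0,"tz": 0,"rx": 0,"ry": 0,"rz": 0.1,"gripper": 0.3},
    {"tx": 0,"ty": 0,"tz": 0,"rx": 0,"ry": 0,"rz": 0.1,"gripper": 0.3},
    {"tx": 0,"ty": 0,"tz": 0,"rx": 0,"ry": 0,"rz": 0,"gripper": 0.3},
    {"tx": 0,"ty": 0,"tz": 0,"rx": 0,"ry": 0,"rz": 0,"gripper": 0.3},
    {"tx": 0,"ty": 0,"tz": 0,"rx": 0,"ry": 0,"rz": 0,"gripper": 0.3},
    {"tx": 0,"ty": 0,"tz": 0,"rx": 0,"ry": 0,"rz": 0,"gripper": 0.3}
  ]
}}

```text
time: 12.45
eef_pos: [0.5584, 0.0967, 0.0459]
eef_rot: [[0.897, 0.442, 0.005], [0.442, -0.897, 0.003], [0.006, -0.001, -1.0]]
ft_force: [-0.6, -0.1, 0.9]
finger_gap: 0.0511
```

```bash
python3 plan.py 0.5585 0.0968 0.045 0 1;  python3 - <<'E'
from h import *
im=grab_frame("wrist");cv2.imwrite("pics/w6.png",im)
im=grab_frame("side")[200:340,250:410]; cv2.imwrite("pics/si6.png",cv2.resize(im,None,fx=4,fy=4,interpolation=cv2.INTER_CUBIC))
E
```

```text
t 12.45 pos [0.5584 0.0967 0.0459] ang 26.23 tilt [0.0047 0.0031] gap 0.0511 F [-0.6 -0.1  0.9] T [0.06 0.05 0.28] q [-2.1 33.2 89.6  0.2 57.  61.5]
D [ 0.0001  0.0001 -0.0009] dang -26.23
tx 0.0003 ty -0.0001 tz 0.0022 rz 0.9157
```

View pics/w6.png

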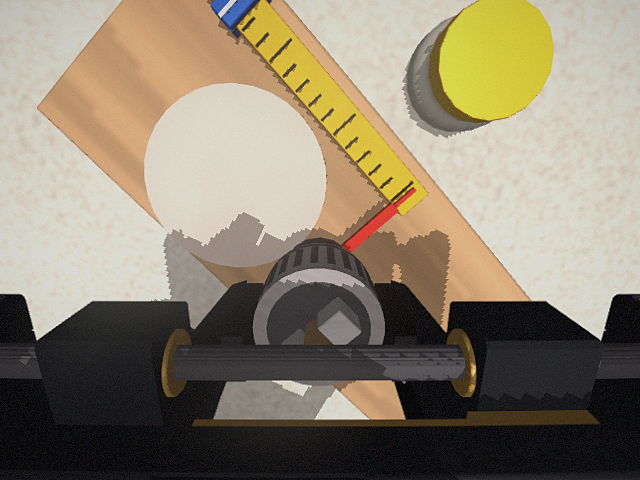

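View pics/si6.png

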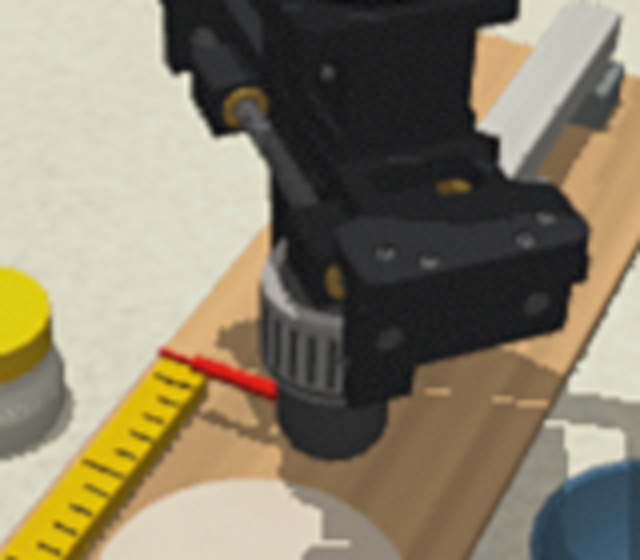

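{"op": "arm_command", "data": {
  "steps": [
    {"tx": 0,"ty": 0,"tz": 0,"rx": 0,"ry": 0,"rz": 0.1,"gripper": 0.3},
    {"tx": 0,"ty": 0,"tz": 0,"rx": 0,"ry": 0,"rz": 0.1,"gripper": 0.3},
    {"tx": 0,"ty": 0,"tz": 0,"rx": 0,"ry": 0,"rz": 0.1,"gripper": 0.3},
    {"tx": 0,"ty": 0,"tz": 0,"rx": 0,"ry": 0,"rz": 0.1,"gripper": 0.3},
    {"tx": 0,"ty": 0,"tz": 0,"rx": 0,"ry": 0,"rz": 0.1,"gripper": 0.3},
    {"tx": 0,"ty": 0,"tz": 0,"rx": 0,"ry": 0,"rz": 0.1,"gripper": 0.3},
    {"tx": 0,"ty": 0,"tz": 0,"rx": 0,"ry": 0,"rz": 0.1,"gripper": 0.3},
    {"tx": 0,"ty": 0,"tz": 0,"rx": 0,"ry": 0,"rz": 0.1,"gripper": 0.3},
    {"tx": 0,"ty": 0,"tz": 0,"rx": 0,"ry": 0,"rz": 0.1,"gripper": 0.3},
    {"tx": 0,"ty": 0,"tz": 0,"rx": 0,"ry": 0,"rz": 0.1,"gripper": 0.3}
  ],
  "newtons": 35
}}

```text
time: 13.8
eef_pos: [0.5587, 0.0968, 0.0465]
eef_rot: [[0.999, -0.036, 0.006], [-0.036, -0.999, -0.003], [0.006, 0.003, -1.0]]
ft_force: [1.0, -0.4, 0.4]
finger_gap: 0.0511
```

```bash
python3 plan.py 0.5585 0.0968 0.045 0 1;  python3 - <<'E'
from h import *
im=grab_frame("wrist");cv2.imwrite("pics/w7.png",im)
print(observe()['wrist_torque'])
E
```

```text
t 13.8 pos [0.5587 0.0968 0.0465] ang -2.06 tilt [ 0.0064 -0.0029] gap 0.0511 F [ 1.  -0.4  0.4] T [ 0.1  -0.11  1.36] q [-1.9 33.1 89.6 -0.2 57.  90.2]
D [-0.0002  0.     -0.0015] dang 2.06
tx -0.0005 ty -0.0001 tz 0.0038 rz -0.0717
[-0.00417677  0.14303962  0.55375333]
```

View pics/w7.png

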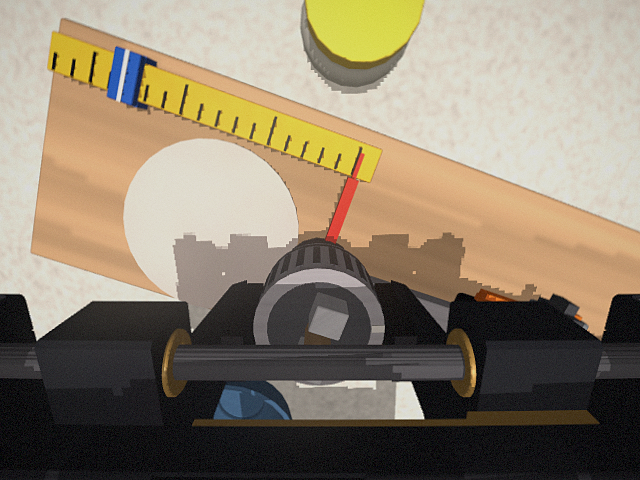

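Run:
```python
import cv2,numpy as np
ims=[cv2.resize(cv2.imread(f'pics/{n}.png')[232:350,250:390],None,fx=1.85*1.0,fy=1.85,interpolation=cv2.INTER_CUBIC) for n in('w5','w6','w7')]
cv2.imwrite('pics/cmp.png',np.hstack(ims)*1)
```

```text
(no output)
```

View pics/cmp.png

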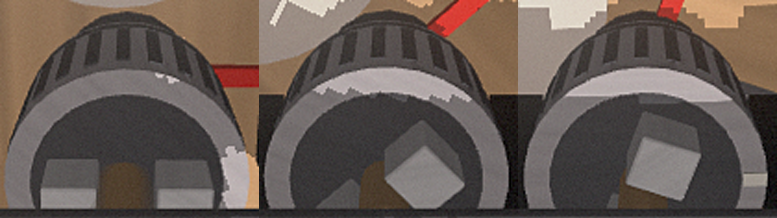

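{"op": "arm_command", "data": {
  "steps": [
    {"tx": 0,"ty": 0,"tz": 0,"rx": 0,"ry": 0,"rz": 0.1,"gripper": 0.3},
    {"tx": 0,"ty": 0,"tz": 0,"rx": 0,"ry": 0,"rz": 0.1,"gripper": 0.3},
    {"tx": 0,"ty": 0,"tz": 0,"rx": 0,"ry": 0,"rz": 0.1,"gripper": 0.3},
    {"tx": 0,"ty": 0,"tz": 0,"rx": 0,"ry": 0,"rz": 0.1,"gripper": 0.3},
    {"tx": 0,"ty": 0,"tz": 0,"rx": 0,"ry": 0,"rz": 0.1,"gripper": 0.3},
    {"tx": 0,"ty": 0,"tz": 0,"rx": 0,"ry": 0,"rz": 0.1,"gripper": 0.3},
    {"tx": 0,"ty": 0,"tz": 0,"rx": 0,"ry": 0,"rz": 0.1,"gripper": 0.3},
    {"tx": 0,"ty": 0,"tz": 0,"rx": 0,"ry": 0,"rz": 0.1,"gripper": 0.3},
    {"tx": 0,"ty": 0,"tz": 0,"rx": 0,"ry": 0,"rz": 0.05,"gripper": 0.3},
    {"tx": 0,"ty": 0,"tz": 0,"rx": 0,"ry": 0,"rz": 0.05,"gripper": 0.3}
  ],
  "newtons": 38
}}

```text
time: 15.1
eef_pos: [0.5589, 0.0966, 0.0471]
eef_rot: [[0.888, -0.46, 0.008], [-0.46, -0.888, -0.008], [0.01, 0.003, -1.0]]
ft_force: [1.0, -1.3, 0.3]
finger_gap: 0.0513
```

```bash
python3 plan.py 0.5585 0.0968 0.045 0 1;  python3 - <<'E'
from h import *
im=grab_frame("wrist");cv2.imwrite("pics/w8.png",im)
ims=[cv2.resize(cv2.imread(f'pics/{n}.png')[232:350,250:390],None,fx=1.85*1.0,fy=1.85,interpolation=cv2.INTER_CUBIC) for n in('w6','w7','w8')]
cv2.imwrite('pics/cmp2.png',np.hstack(ims)*1)
E
```

```text
t 15.1 pos [0.5589 0.0966 0.0471] ang -27.36 tilt [ 0.0077 -0.0078] gap 0.0513 F [ 1.  -1.3  0.3] T [ 0.02 -0.01  1.36] q [ -1.8  33.1  89.5  -0.5  56.9 115.8]
D [-0.0004  0.0002 -0.0021] dang 27.36
tx -0.0011 ty 0.0001 tz 0.0053 rz -0.9550
```

View pics/cmp2.png

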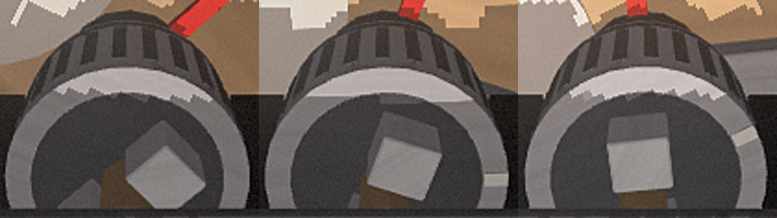

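{"op": "arm_command", "data": {
  "steps": [
    {"tx": 0,"ty": 0,"tz": 0,"rx": 0,"ry": 0,"rz": 0,"gripper": 0.75},
    {"tx": 0,"ty": 0,"tz": 0,"rx": 0,"ry": 0,"rz": 0,"gripper": 0.75},
    {"tx": 0,"ty": 0,"tz": 0,"rx": 0,"ry": 0,"rz": 0,"gripper": 0.75},
    {"tx": 0,"ty": 0,"tz": -0.05,"rx": 0,"ry": 0,"rz": 0,"gripper": 0.75},
    {"tx": 0,"ty": 0,"tz": -0.08,"rx": 0,"ry": 0,"rz": 0,"gripper": 0.75},
    {"tx": 0,"ty": 0,"tz": -0.08,"rx": 0,"ry": 0,"rz": 0,"gripper": 0.75},
    {"tx": 0,"ty": 0,"tz": -0.08,"rx": 0,"ry": 0,"rz": 0,"gripper": 0.75},
    {"tx": 0,"ty": 0,"tz": -0.03,"rx": 0,"ry": 0,"rz": -0.35,"gripper": 0.75},
    {"tx": 0,"ty": 0,"tz": 0,"rx": 0,"ry": 0,"rz": -0.35,"gripper": 0.75},
    {"tx": 0,"ty": 0,"tz": 0,"rx": 0,"ry": 0,"rz": -0.35,"gripper": 0.75}
  ],
  "newtons": 25
}}

```text
time: 16.4
eef_pos: [0.5574, 0.0975, 0.1789]
eef_rot: [[0.998, 0.055, 0.006], [0.055, -0.998, -0.005], [0.006, 0.005, -1.0]]
ft_force: [-0.9, -0.6, -0.4]
finger_gap: 0.0661
```

```bash
python3 plan.py 0.523 0.0034 0.16 69.4 7;  python3 - <<'E'
from h import *
im=grab_frame("side")[200:340,250:410]; cv2.imwrite("pics/si9.png",cv2.resize(im,None,fx=4,fy=4,interpolation=cv2.INTER_CUBIC))
E
```

```text
t 16.4 pos [0.5574 0.0975 0.1789] ang 3.18 tilt [ 0.0059 -0.0048] gap 0.0661 F [-0.9 -0.6 -0.4] T [-0.   -0.01 -0.01] q [-1.8 24.4 81.7 -0.3 73.6 85.1]
D [-0.0344 -0.0941 -0.0189] dang 66.22
tx -0.0141 ty 0.0329 tz 0.0068 rz -0.3302
tx -0.0193 ty 0.0301 tz 0.0068 rz -0.3302
tx -0.0240 ty 0.0265 tz 0.0068 rz -0.3302
tx -0.0281 ty 0.0222 tz 0.0068 rz -0.3302
tx -0.0313 ty 0.0173 tz 0.0068 rz -0.3302
tx -0.0337 ty 0.0119 tz 0.0068 rz -0.3302
tx -0.0352 ty 0.0062 tz 0.0068 rz -0.3302
```

View pics/si9.png

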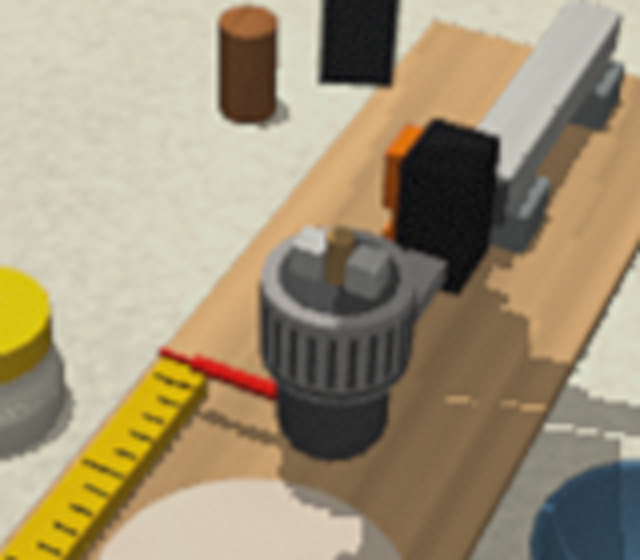

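Side view after release: both jaws touch the bit at about (340,250) in the zoom, and the beam is still parked. Next is the grip block.

{"op": "arm_command", "data": {
  "steps": [
    {"tx": -0.014,"ty": 0.033,"tz": 0.005,"rx": 0,"ry": 0,"rz": -0.33,"gripper": 0.75},
    {"tx": -0.019,"ty": 0.03,"tz": 0.005,"rx": 0,"ry": 0,"rz": -0.33,"gripper": 0.75},
    {"tx": -0.024,"ty": 0.0265,"tz": 0.005,"rx": 0,"ry": 0,"rz": -0.33,"gripper": 0.75},
    {"tx": -0.028,"ty": 0.022,"tz": 0.005,"rx": 0,"ry": 0,"rz": -0.33,"gripper": 0.75},
    {"tx": -0.031,"ty": 0.017,"tz": 0.005,"rx": 0,"ry": 0,"rz": -0.33,"gripper": 0.75},
    {"tx": -0.034,"ty": 0.012,"tz": 0.005,"rx": 0,"ry": 0,"rz": -0.33,"gripper": 0.75},
    {"tx": -0.035,"ty": 0.006,"tz": 0.005,"rx": 0,"ry": 0,"rz": -0.33,"gripper": 0.75},
    {"tx": 0,"ty": 0,"tz": 0,"rx": 0,"ry": 0,"rz": 0,"gripper": 0.75},
    {"tx": 0,"ty": 0,"tz": 0,"rx": 0,"ry": 0,"rz": 0,"gripper": 0.75},
    {"tx": 0,"ty": 0,"tz": 0,"rx": 0,"ry": 0,"rz": 0,"gripper": 0.75}
  ]
}}

```text
time: 17.7
eef_pos: [0.5232, 0.0016, 0.1643]
eef_rot: [[0.342, 0.94, 0.005], [0.94, -0.342, -0.003], [-0.001, 0.006, -1.0]]
ft_force: [0.5, -0.7, 0.6]
finger_gap: 0.0663
```

```bash
python3 plan.py 0.523 0.0034 0.13 69.4 1;  python3 - <<'E'
from h import *
o=observe();im=grab_frame("wrist");cv2.imwrite("pics/w10.png",im)
s=[.523,.0034,-.36]
L=np.array([[0,100,118],[0,100,100],[67,100,34],[67,228.8,28],[-15,17,89],[15,17,89]])/1000
print(proj(W(s,L),"wrist",wpose(o)).round(1))
E
```

```text
t 17.7 pos [0.5232 0.0016 0.1643] ang 70.0 tilt [ 0.0052 -0.0031] gap 0.0663 F [ 0.5 -0.7  0.6] T [-0.06 -0.04 -0.01] q [-12.6  19.9  90.4  -0.1  69.3   7.4]
D [-0.0002  0.0018 -0.0343] dang -0.6
tx 0.0041 ty -0.0021 tz 0.0858 rz 0.0208
[[320.2  88.8]
 [319.9  93. ]
 [399.4 105.1]
 [409.6 -74.4]
 [298.1 215.4]
 [338.5 215.8]]
```

View pics/w10.png

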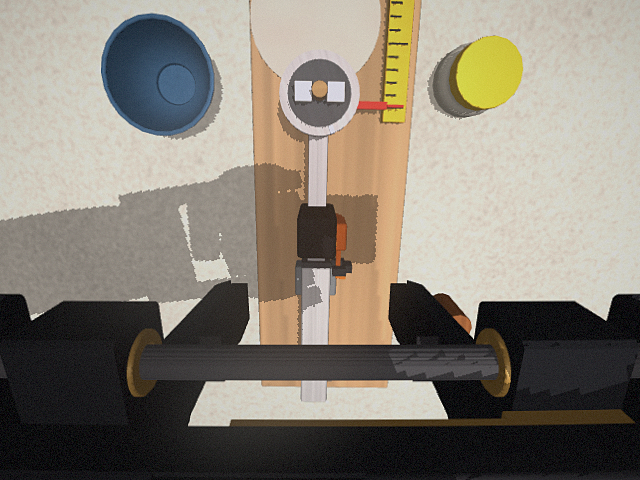

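{"op": "arm_command", "data": {
  "steps": [
    {"tx": 0.004,"ty": -0.002,"tz": 0,"rx": 0.012,"ry": 0.002,"rz": 0.02,"gripper": 0.75},
    {"tx": 0,"ty": 0,"tz": 0.06,"rx": 0,"ry": 0,"rz": 0,"gripper": 0.75},
    {"tx": 0,"ty": 0,"tz": 0.07,"rx": 0,"ry": 0,"rz": 0,"gripper": 0.75},
    {"tx": 0,"ty": 0,"tz": 0.07,"rx": 0,"ry": 0,"rz": 0,"gripper": 0.75},
    {"tx": 0,"ty": 0,"tz": 0.06,"rx": 0,"ry": 0,"rz": 0,"gripper": 0.75},
    {"tx": 0,"ty": 0,"tz": 0.04,"rx": 0,"ry": 0,"rz": 0,"gripper": 0.75},
    {"tx": 0,"ty": 0,"tz": 0.02,"rx": 0,"ry": 0,"rz": 0,"gripper": 0.75},
    {"tx": 0,"ty": 0,"tz": 0,"rx": 0,"ry": 0,"rz": 0,"gripper": 0.75},
    {"tx": 0,"ty": 0,"tz": 0,"rx": 0,"ry": 0,"rz": 0,"gripper": 0.75},
    {"tx": 0,"ty": 0,"tz": 0,"rx": 0,"ry": 0,"rz": 0,"gripper": 0.75}
  ]
}}

```text
time: 19.0
eef_pos: [0.525, 0.0053, 0.0344]
eef_rot: [[0.358, 0.934, 0.003], [0.934, -0.358, 0.0], [0.001, 0.003, -1.0]]
ft_force: [0.6, 0.3, 0.1]
finger_gap: 0.066
```

```bash
python3 plan.py 0.5228 0.0034 0.028 69.4 1;  python3 - <<'E'
from h import *
o=observe();im=grab_frame("wrist");cv2.imwrite("pics/w11.png",im)
s=[.523,.0034,-.36]
L=np.array([[0,100,118],[0,100,100],[67,100,34],[67,228.8,28],[-15,17,89],[15,17,89]])/1000
print(proj(W(s,L),"wrist",wpose(o)).round(1))
im=grab_frame("side")[130:310,230:470]; cv2.imwrite("pics/si11.png",cv2.resize(im,None,fx=2.8,fy=2.8,interpolation=cv2.INTER_CUBIC))
E
```

```text
t 19.0 pos [0.525  0.0053 0.0344] ang 69.02 tilt [0.003  0.0002] gap 0.066 F [0.6 0.3 0.1] T [-0.05 -0.08 -0.06] q [-12.2  29.9  97.5   0.1  52.5   8.7]
D [-0.0022 -0.0019 -0.0064] dang 0.38
tx -0.0064 ty -0.0034 tz 0.0161 rz -0.0134
[[ 316.3   24.2]
 [ 316.5   45.3]
 [ 459.1   83.6]
 [ 481.7 -256.3]
 [ 278.7  297.3]
 [ 357.7  296.7]]
```

View pics/w11.png

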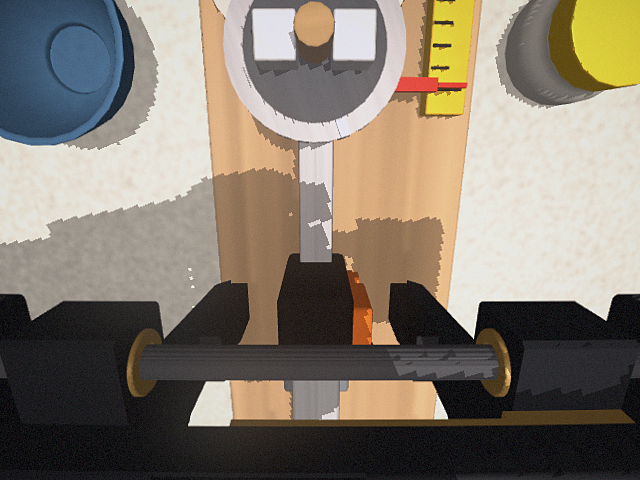

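View pics/si11.png

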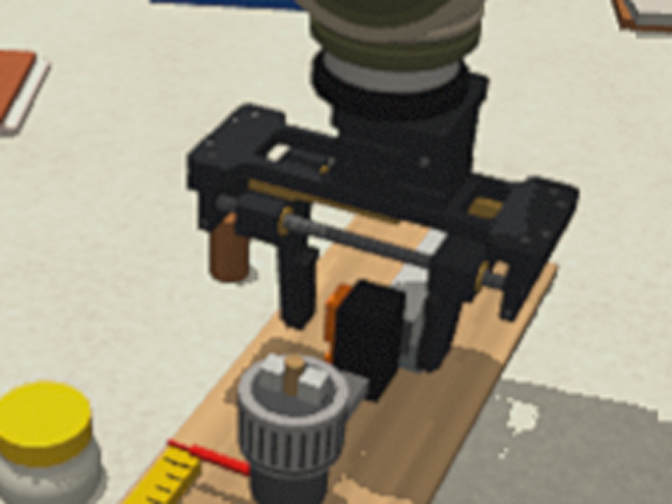

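{"op": "arm_command", "data": {
  "steps": [
    {"tx": -0.006,"ty": -0.0045,"tz": 0.013,"rx": 0.005,"ry": 0,"rz": -0.013,"gripper": 0.75},
    {"tx": 0,"ty": 0,"tz": 0,"rx": 0,"ry": 0,"rz": 0,"gripper": 0.75},
    {"tx": 0,"ty": 0,"tz": 0,"rx": 0,"ry": 0,"rz": 0,"gripper": 0.2},
    {"tx": 0,"ty": 0,"tz": 0,"rx": 0,"ry": 0,"rz": 0,"gripper": 0.2},
    {"tx": 0,"ty": 0,"tz": 0,"rx": 0,"ry": 0,"rz": 0,"gripper": 0.2},
    {"tx": 0,"ty": 0,"tz": 0,"rx": 0,"ry": 0,"rz": 0,"gripper": 0.2},
    {"tx": 0,"ty": 0,"tz": 0,"rx": 0,"ry": 0,"rz": 0,"gripper": 0.2},
    {"tx": 0,"ty": 0,"tz": 0,"rx": 0,"ry": 0,"rz": 0,"gripper": 0.2},
    {"tx": 0,"ty": 0,"tz": 0,"rx": 0,"ry": 0,"rz": 0,"gripper": 0.2},
    {"tx": 0,"ty": 0,"tz": 0,"rx": 0,"ry": 0,"rz": 0,"gripper": 0.2}
  ],
  "newtons": 25
}}

```text
time: 20.35
eef_pos: [0.5235, 0.0031, 0.0293]
eef_rot: [[0.352, 0.936, 0.004], [0.936, -0.352, 0.0], [0.002, 0.004, -1.0]]
ft_force: [0.4, -0.3, -0.6]
finger_gap: 0.0316
```

```bash
python3 plan.py 0.5228 0.0034 0.028 69.4 1;  python3 - <<'E'
from h import *
o=observe();im=grab_frame("wrist");cv2.imwrite("pics/w12.png",im)
s=[.523,.0034,-.36]
L=np.array([[0,100,118],[67,100,34]])/1000
print(proj(W(s,L),"wrist",wpose(o)).round(1))
E
```

```text
t 20.35 pos [0.5235 0.0031 0.0293] ang 69.37 tilt [0.0039 0.0003] gap 0.0316 F [ 0.4 -0.3 -0.6] T [-0.21 -0.59 -0.1 ] q [-12.5  30.2  98.    0.1  51.6   8. ]
D [-0.0007  0.0003 -0.0013] dang 0.03
tx 0.0001 ty -0.0019 tz 0.0032 rz -0.0009
[[322.3   2.6]
 [466.8  76.5]]
```

View pics/w12.png

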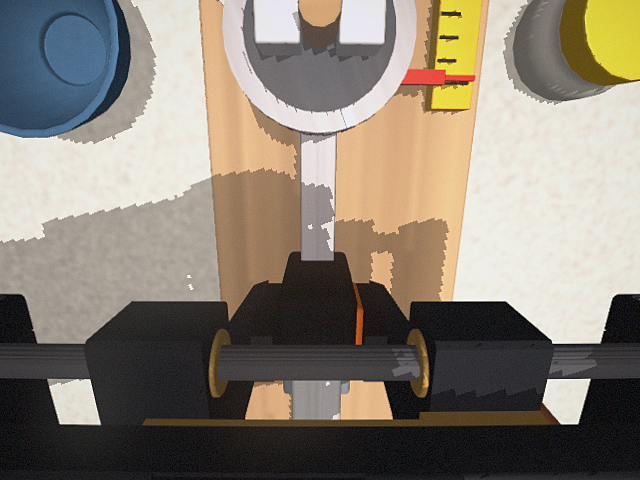

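{"op": "arm_command", "data": {
  "steps": [
    {"tx": 0.015,"ty": 0,"tz": 0,"rx": 0,"ry": 0,"rz": 0,"gripper": 0.2},
    {"tx": 0.03,"ty": 0,"tz": 0,"rx": 0,"ry": 0,"rz": 0,"gripper": 0.2},
    {"tx": 0.035,"ty": 0,"tz": 0,"rx": 0,"ry": 0,"rz": 0,"gripper": 0.2},
    {"tx": 0.035,"ty": 0,"tz": 0,"rx": 0,"ry": 0,"rz": 0,"gripper": 0.2},
    {"tx": 0.035,"ty": 0,"tz": 0,"rx": 0,"ry": 0,"rz": 0,"gripper": 0.2},
    {"tx": 0.035,"ty": 0,"tz": 0,"rx": 0,"ry": 0,"rz": 0,"gripper": 0.2},
    {"tx": 0.035,"ty": 0,"tz": 0,"rx": 0,"ry": 0,"rz": 0,"gripper": 0.2},
    {"tx": 0.03,"ty": 0,"tz": 0,"rx": 0,"ry": 0,"rz": 0,"gripper": 0.2},
    {"tx": 0.02,"ty": 0,"tz": 0,"rx": 0,"ry": 0,"rz": 0,"gripper": 0.2},
    {"tx": 0.005,"ty": 0,"tz": 0,"rx": 0,"ry": 0,"rz": 0,"gripper": 0.2}
  ],
  "newtons": 28
}}

```text
time: 21.65
eef_pos: [0.5659, 0.1131, 0.0293]
eef_rot: [[0.351, 0.937, 0.006], [0.937, -0.351, -0.003], [-0.0, 0.007, -1.0]]
ft_force: [2.0, -5.8, -0.2]
finger_gap: 0.0313
```

```bash
python3 plan.py 0.5681 0.1234 0.029 69.4 1;  python3 - <<'E'
from h import *
o=observe();im=grab_frame("wrist");cv2.imwrite("pics/w13.png",im)
a=grab_frame("side");cv2.imwrite("pics/si13f.png",a);a=a[230:430,190:390]; cv2.imwrite("pics/si13.png",cv2.resize(a,None,fx=3,fy=3,interpolation=cv2.INTER_CUBIC))
a=grab_frame("scene");cv2.imwrite("pics/sc13f.png",a);a=a[200:330,330:480]; cv2.imwrite("pics/sc13.png",cv2.resize(a,None,fx=4.5,fy=4.5,interpolation=cv2.INTER_CUBIC))
E
```

```text
t 21.65 pos [0.5659 0.1131 0.0293] ang 69.48 tilt [ 0.006  -0.0025] gap 0.0313 F [ 2.  -5.8 -0.2] T [-0.91 -0.64 -0.09] q [-0.3 35.6 88.3 -0.2 55.8 20.4]
D [ 0.0022  0.0103 -0.0003] dang -0.08
tx 0.0260 ty -0.0039 tz 0.0009 rz 0.0027
```

View pics/w13.png

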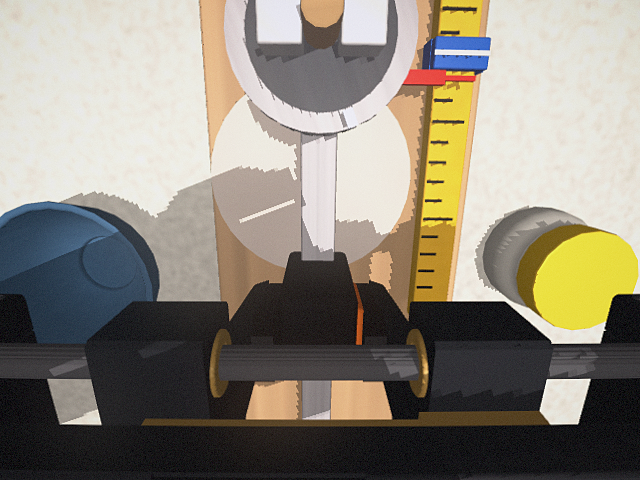

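View pics/si13.png

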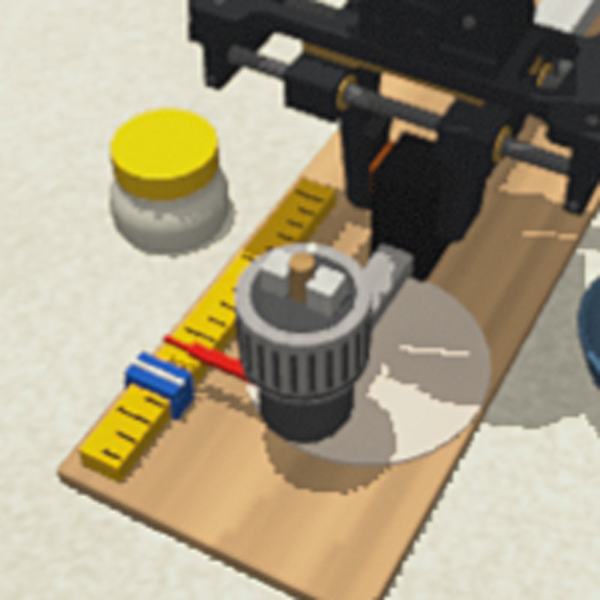

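View pics/sc13.png

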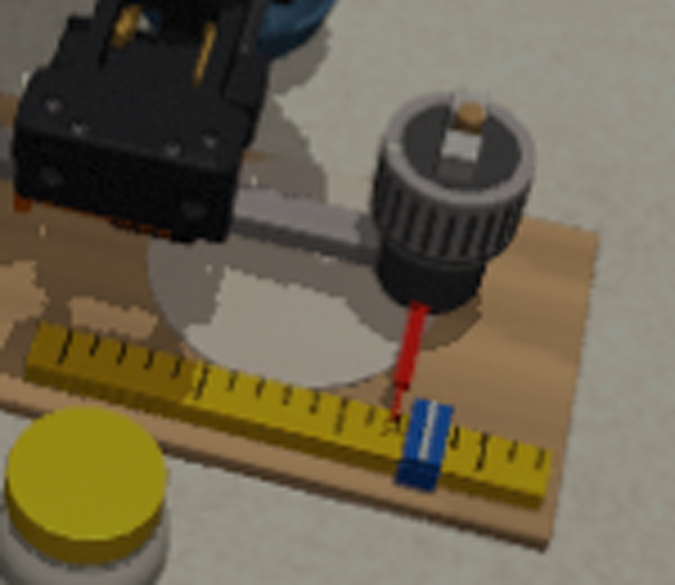

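```bash
cat >> h.py <<'E'
def ray(uv,cam,z,T=None):
    p=camera_params(cam); T=np.array(p["pose"]) if T is None else T
    n=cv2.undistortPoints(np.array([[uv]],float),np.array(p["K"]),np.array(p["distortion"]))[0,0]
    d=T[:3,:3]@np.array([n[0],-n[1],-1]); c=T[:3,3]; return c+d*(z-c[2])/d[2]
def loc(s,P):
    d=P[:2]-np.array(s[:2]); c,n=np.cos(s[2]),np.sin(s[2]); return np.array([c*d[0]+n*d[1],-n*d[0]+c*d[1]])
E
python3 - <<'E'
from h import *
im=cv2.imread('pics/w13.png');hsv=cv2.cvtColor(im,cv2.COLOR_BGR2HSV)
roi=im[30:100,400:500]; cv2.imwrite('pics/w13z.png',cv2.resize(roi,(800,560),interpolation=cv2.INTER_NEAREST))
E
```

```text
(no output)
```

View pics/w13z.png

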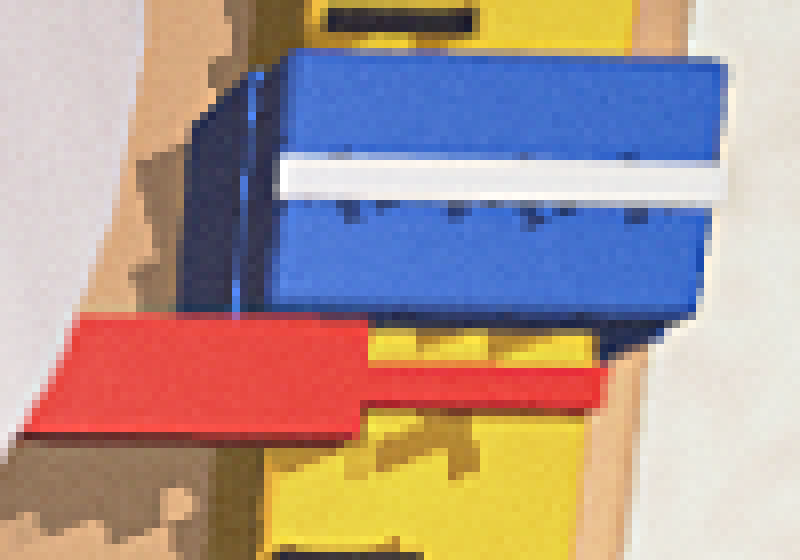

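Run:
```python
from h import *
T=wpose(observe());s=[.523,.0034,-.36]
# note: state at picture time ~ same
a=loc(s,ray((475,77.9),"wrist",.034,T)); b=loc(s,ray((462,52.1),"wrist",.028,T)); print(a,b,b-a, loc(s,observe()['eef_pos'][:2]))
for c,pa,pb in (("side",(190+166/3,230+339/3),(190+160/3,230+370/3)),("scene",(330+397/4.5,200+416/4.5),(330+430/4.5,200+430/4.5))):
    a=loc(s,ray(pa,c,.034));b=loc(s,ray(pb,c,.028));print(c,a,b,b-a)
```

```text
[0.07162008 0.21688929] [0.06678928 0.22888046] [-0.0048308   0.01199118] [0.00145248 0.11719478]
side [0.07119888 0.21643711] [0.06729016 0.2277925 ] [-0.00390872  0.01135539]
scene [0.0716241  0.21823545] [0.06962342 0.23044803] [-0.00200068  0.01221257]
```

{"op": "arm_command", "data": {
  "steps": [
    {"tx": 0.006,"ty": 0,"tz": 0,"rx": 0,"ry": 0,"rz": 0,"gripper": 0.2},
    {"tx": 0.006,"ty": 0,"tz": 0,"rx": 0,"ry": 0,"rz": 0,"gripper": 0.2},
    {"tx": 0.006,"ty": 0,"tz": 0,"rx": 0,"ry": 0,"rz": 0,"gripper": 0.2},
    {"tx": 0.006,"ty": 0,"tz": 0,"rx": 0,"ry": 0,"rz": 0,"gripper": 0.2},
    {"tx": 0.004,"ty": 0,"tz": 0,"rx": 0,"ry": 0,"rz": 0,"gripper": 0.2},
    {"tx": 0,"ty": 0,"tz": 0,"rx": 0,"ry": 0,"rz": 0,"gripper": 0.2},
    {"tx": 0,"ty": 0,"tz": 0,"rx": 0,"ry": 0,"rz": 0,"gripper": 0.2},
    {"tx": 0,"ty": 0,"tz": 0,"rx": 0,"ry": 0,"rz": 0,"gripper": 0.2},
    {"tx": 0,"ty": 0,"tz": 0,"rx": 0,"ry": 0,"rz": 0,"gripper": 0.2},
    {"tx": 0,"ty": 0,"tz": 0,"rx": 0,"ry": 0,"rz": 0,"gripper": 0.2}
  ]
}}

```text
time: 23.05
eef_pos: [0.5695, 0.1226, 0.0293]
eef_rot: [[0.352, 0.936, 0.005], [0.936, -0.352, -0.003], [-0.001, 0.006, -1.0]]
ft_force: [0.9, -3.6, -1.7]
finger_gap: 0.0311
```

```bash
cat > look.py <<'E'
from h import *
import sys
n=sys.argv[1]; s=[.523,.0034,-.36]
o=observe();print(loc(s,o['eef_pos'][:2]),o['eef_pos'].round(4),o['ft_force'].round(1),o['finger_gap'],o['time'])
im=grab_frame("wrist");cv2.imwrite(f"pics/w{n}.png",im); np.savez(f"w{n}.npz",T=wpose(o))
cv2.imwrite(f'pics/w{n}z.png',cv2.resize(im[30:100,400:500],(800,560),interpolation=cv2.INTER_NEAREST))
for c in("side","scene"): cv2.imwrite(f"pics/{c}{n}.png",grab_frame(c))
o=observe();print(loc(s,o['eef_pos'][:2]),o['time'])
E
python3 look.py 14
```

```text
[0.00156556 0.12794421] [0.5695 0.1226 0.0293] [ 0.9 -3.6 -1.7] 0.031134382394315072 23.05
[0.00154595 0.12793935] 23.2
```

View pics/w14z.png

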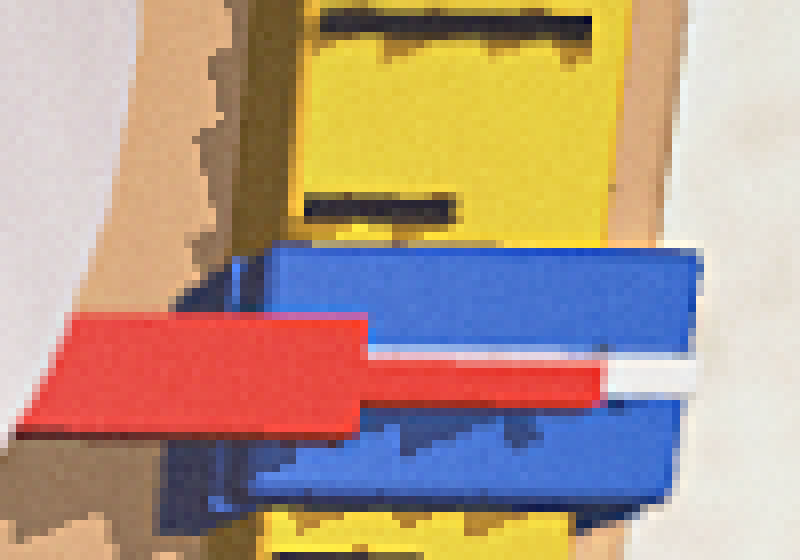

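Run:
```python
from h import *
T=np.load("w14.npz")["T"];s=[.523,.0034,-.36]
a=loc(s,ray((475,30+383.5/8-.5),"wrist",.034,T)); b=loc(s,ray((462,30+376/8-.5),"wrist",.028,T)); b2=loc(s,ray((481,30+377.5/8-.5),"wrist",.028,T));print(a,b,b2,b-a)
ims=[]
for c,(u,v) in(("side",(190+150/3,230+375/3)),("scene",(425,297))):
    u,v=int(u),int(v);ims.append(cv2.resize(cv2.imread(f"pics/{c}14.png")[v-20:v+20,u-20:u+20],(400,400),interpolation=cv2.INTER_CUBIC));print(c,u,v)
cv2.imwrite("pics/c14.png",np.hstack(ims))
```

```text
[0.0718178  0.22773255] [0.06815782 0.22909799] [0.07721721 0.22910559] [-0.00365998  0.00136544]
side 240 355
scene 425 297
```

View pics/c14.png

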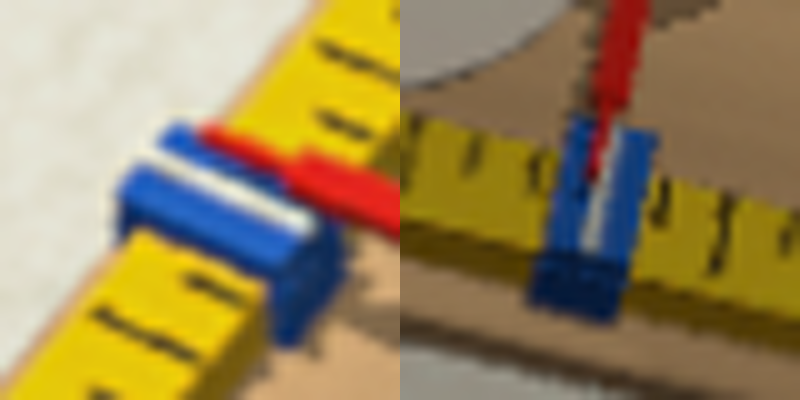

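Run:
```python
from h import *
s=[.523,.0034,-.36]
for c,pa,pbs in (("side",(240.3,347.9),[(234.3,350),(251,357.3)]),("scene",(424,293.8),[(426,290.3),(424,301.2)])):
    print(c,loc(s,ray(pa,c,.034)),[loc(s,ray(pb,c,.028)) for pb in pbs])
```

```text
side [0.07241249 0.22613626] [array([0.08061127, 0.22860262]), array([0.05514297, 0.22863625])]
scene [0.07152242 0.22725526] [array([0.05950456, 0.22953755]), array([0.08079214, 0.22981212])]
```

{"op": "arm_command", "data": {
  "steps": [
    {"tx": 0.002,"ty": 0,"tz": 0,"rx": 0,"ry": 0,"rz": 0,"gripper": 0.2},
    {"tx": 0.002,"ty": 0,"tz": 0,"rx": 0,"ry": 0,"rz": 0,"gripper": 0.2},
    {"tx": 0,"ty": 0,"tz": 0,"rx": 0,"ry": 0,"rz": 0,"gripper": 0.2},
    {"tx": 0,"ty": 0,"tz": 0,"rx": 0,"ry": 0,"rz": 0,"gripper": 0.2},
    {"tx": 0,"ty": 0,"tz": 0,"rx": 0,"ry": 0,"rz": 0,"gripper": 0.2},
    {"tx": 0,"ty": 0,"tz": 0,"rx": 0,"ry": 0,"rz": 0,"gripper": 0.2},
    {"tx": 0,"ty": 0,"tz": 0,"rx": 0,"ry": 0,"rz": 0,"gripper": 0.2},
    {"tx": 0,"ty": 0,"tz": 0,"rx": 0,"ry": 0,"rz": 0,"gripper": 0.2},
    {"tx": 0,"ty": 0,"tz": 0,"rx": 0,"ry": 0,"rz": 0,"gripper": 0.2},
    {"tx": 0,"ty": 0,"tz": 0,"rx": 0,"ry": 0,"rz": 0,"gripper": 0.2}
  ]
}}

```text
time: 24.45
eef_pos: [0.5701, 0.1241, 0.0293]
eef_rot: [[0.352, 0.936, 0.005], [0.936, -0.352, -0.003], [-0.001, 0.006, -1.0]]
ft_force: [1.9, -3.8, -2.1]
finger_gap: 0.031
```

```bash
python3 look.py 15
python3 - <<'E'
from h import *
ims=[]
for c,(u,v) in(("side",(240,355)),("scene",(425,297))):
    ims.append(cv2.resize(cv2.imread(f"pics/{c}15.png")[v-20:v+20,u-20:u+20],(400,400),interpolation=cv2.INTER_CUBIC))
cv2.imwrite("pics/c15.png",np.hstack(ims))
E
```

```text
[0.00154305 0.12951372] [0.5701 0.1241 0.0293] [ 1.9 -3.8 -2.1] 0.03096051679315332 24.45
[0.00156819 0.12951303] 24.6
```

View pics/w15z.png

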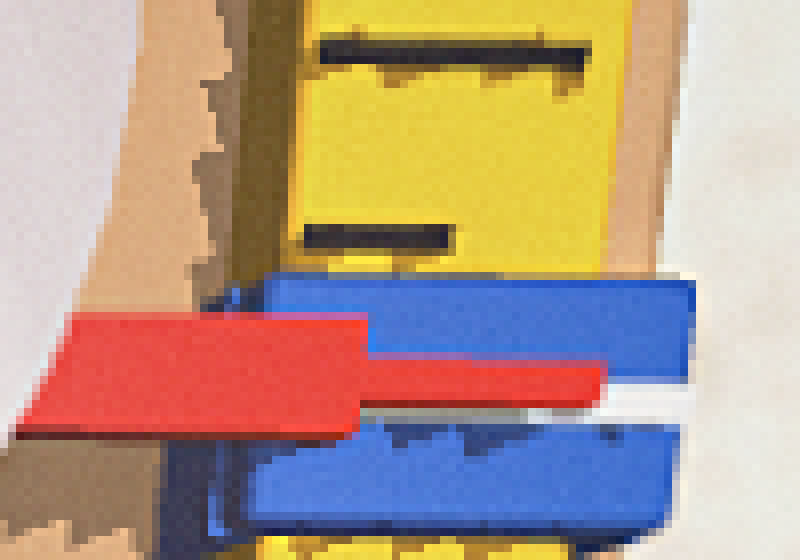

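View pics/c15.png

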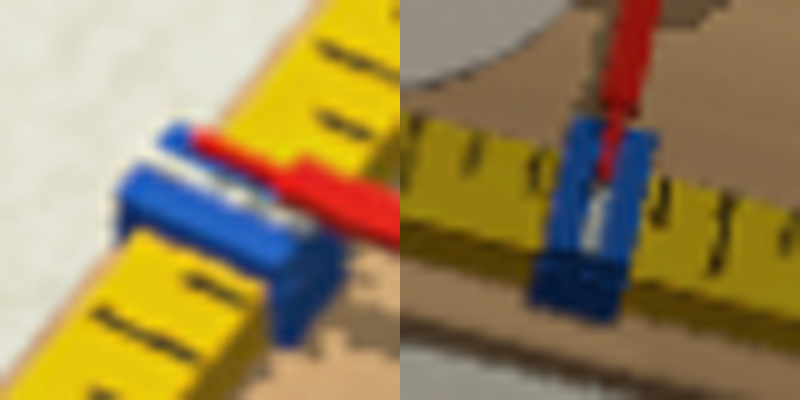

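Run:
```python
from h import *
T=np.load("w15.npz")["T"];s=[.523,.0034,-.36]
a=loc(s,ray((475,30+384/8-.5),"wrist",.034,T)); b=loc(s,ray((480.7,30+404/8-.5),"wrist",.028,T));print(a,b)
# expected rows at perfect alignment
for y in(.2285,.229,.2295): print(y,proj(W(s,[[.0718,y,.034],[.075,y,.028]]),"wrist",T).round(2).tolist())
for c,pa,pbs in (("side",(239.4,348.4),[(234.5,350.2)]),("scene",(425,294),[(424.3,300.5)])):
    print(c,loc(s,ray(pa,c,.034)),[loc(s,ray(pb,c,.028)) for pb in pbs])
# height sensitivity
for dz in(-.002,.002): print(loc(s,ray((475,77.5),"wrist",.034+dz,T)),loc(s,ray((480.7,80),"wrist",.028+dz,T)))
```

```text
[0.07175727 0.2292712 ] [0.07718689 0.22922418]
0.2285 [[474.89, 79.33], [475.95, 81.6]]
0.229 [[475.02, 78.15], [476.07, 80.46]]
0.2295 [[475.15, 76.96], [476.2, 79.32]]
side [0.07297127 0.22733997] [array([0.08019644, 0.22875533])]
scene [0.07144065 0.22880403] [array([0.07936949, 0.23004933])]
[0.0726159  0.22960958] [0.07807826 0.22955039]
[0.07089863 0.22893281] [0.07629553 0.22889797]
```

Run:
```python
from h import *
s=[.523,.0034,-.36]
y=.2292
P=proj(W(s,[[.06,y,.034],[.0718,y,.034],[.06,y,.028],[.0718,y,.028],[.08,y,.028]]),"scene")
print(((P-[405,277]+.5)*10+[400,0]).round(0).tolist())
P=proj(W(s,[[.06,y,.034],[.0718,y,.034],[.06,y,.028],[.0718,y,.028],[.08,y,.028]]),"side")
print(((P-[220,335]+.5)*10).round(0).tolist())
im=cv2.imread("pics/scene15.png")[285:305,415:435]; cv2.imwrite("pics/s15n.png",cv2.resize(im,(600,600),interpolation=cv2.INTER_NEAREST))
```

```text
[[619.0, 118.0], [607.0, 177.0], [612.0, 140.0], [600.0, 200.0], [592.0, 242.0]]
[[277.0, 186.0], [198.0, 153.0], [280.0, 217.0], [203.0, 183.0], [149.0, 160.0]]
```

View pics/s15n.png

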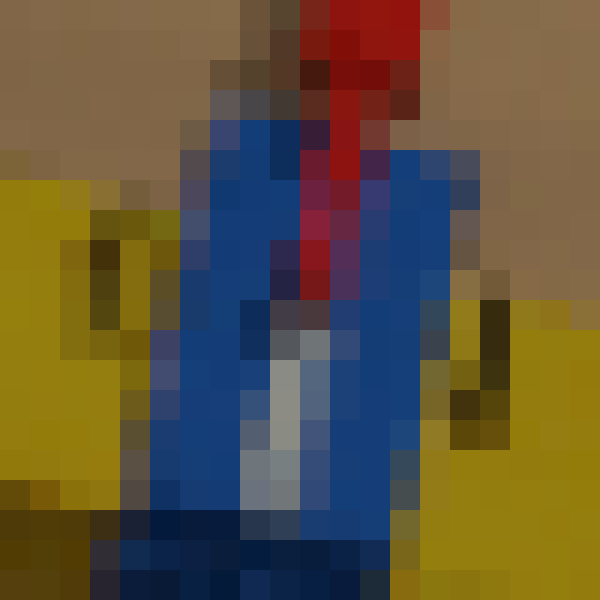

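The wrist and scene views both show the pointer on the white line within about 0.1–0.3 mm. The pose is steady and the button is still squeezed, with a finger gap of 31 mm, so I'm handing in.

Run:
```python
from h import *
s=[.523,.0034,-.36];o=observe();print(o['time'],loc(s,o['eef_pos'][:2]),o['finger_gap'])
print(close_job())
```

```text
24.6 [0.00156819 0.12951303] 0.030522192529351577
the job is handed in; nothing more can be done
None
```

The scriber was set as asked and handed in at 24.6 s, with the gripper still holding the beam on the rider's line and the button squeezed. No verdict was reported.

**What I did**
- **Sleeve:** I turned it clockwise to its stop with the beam parked. The grip then slipped at about 1.4 N m, seen from a mark on the sleeve rim shifting relative to the fingers. After release, both jaws touched the bit in the pictures.
- **Beam:** I pinched the grip block at 25–28 N, which pushed the button in, and drew the beam out about 129 mm.

**Last checks**
- **Alignment:** The wrist camera put the pointer within about 0.1 mm of the white line. Projecting that position into the scene camera's picture matched it to within a pixel. My first rough pixel picks in the side and scene views said it was about 1.3 mm short. I put that down to their coarse resolution and the height of the needle's visible top. I did not settle it for the side view, where the needle still showed about 1.5 pixels off.
- **Steadiness:** The pose held to about 0.01 mm over the last readings.
- **Button:** The finger gap read 31 mm against 33 mm stated for a fully squeezed block. The same gauge read 51 mm on the 52 mm sleeve.
- **Surroundings:** The rider read the same position before and after. I saw no contact with the bowl, stamp or pot, but did not measure them again at the end.

**One mishap:** the fingertips are about 25 mm behind the reported tool point, not 8 mm ahead as stated. Because of that, my first grasp closed on the two jaws at 25 N instead of on the sleeve. It may have moved them inward a little. I released it and gripped the sleeve properly before turning.

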